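# Pack the seam roller and close up the tool case

### The job

Pack up the roofing kit: lay the seam roller in the long empty bay of the open green tool case (set it down, do not drop it in), swing the lid fully shut, then press the black front latch in until it snaps home. Leave the hammer, the stack of plates and the dish of screws where they are.

Things in the scene. Friction and masses are not known exactly. Their poses are not given: they have to be found in the camera images.
- case: Green plastic tool case, fixed to the bench: 140 mm deep (its x) by 280 wide (its y), rim 55 mm high, walls 4 mm. Origin: centre of its underside. -x side = front with the latch, +x side = lid hinge, z up. Inside, a dark tray with low dividers: a long empty bay in front; plates (front, +y end), a yellow tape measure 56 mm high (back, +y) and an orange knife (back, -y) in the others.
- bay (a point): Centre of the floor of the long empty bay, 16 mm above the bench; axes as the case. The bay is 84 mm (x) by 209 mm (y); its front and -y sides are the case walls, the other two sides are dividers 22 mm high and 4 mm thick.
- lid (a joint): Lid angle, rad: 0 fully shut, 1.4 to 1.6 standing open at the start, stop at 1.65. Stiff hinge (0.45 N m): the lid stays where it is left, so push it right down (about 4 N at its edge). Shell 37 mm deep, 150 mm from hinge axis to front edge, 290 mm wide; shut, its top is 94 mm above the bench. A folded black carry handle 132 mm long stands 8 mm proud of the outer face, 60 to 80 mm from the hinge.
- lid_hinge (a point): Middle of the lid's hinge axis (which runs along case y): 76 mm behind the case's centre, 57 mm above the bench. Its axes turn with the lid: x from front edge to hinge, z out of the outer face.
- lid_front (a point): Middle of the lid's front edge on its outer face, 150 mm from the hinge axis along the lid and 37 mm from it along the lid's z. Axes turn with the lid.
- latch (a joint): Latch angle, rad: 0 closed, flat against the case's front, hook under the catch; 1.6 to 2.1 open (1.57 straight out of the lid edge, more leans towards the lid's top), stop at 2.3. It stays where it is left (0.02 N m). At 0.2 rad the hook meets a springy bead and needs 6 to 10 N on its lower half to snap home. Only works with the lid shut; a closed latch keeps the lid from shutting.
- latch_pivot (a point): Middle of the latch's pivot pin on the lid's front edge, along case y. With the lid shut: 80 mm in front of the case's centre, 77 mm above the bench. The latch is a black plate 62 mm wide, 55 mm long from the pin, free end flared a few mm outwards; outer face 6 mm from the pin axis, so when closed it stands 12 mm in front of the lid's front face.
- latch_tip (a point): Middle of the free end of the latch, 54 mm from the pivot pin; with lid shut and latch closed it lies 24 mm above the bench.
- roller: Seam roller: wooden handle and an orange roller 39 mm across, 46 mm wide, in a steel fork 62 mm wide; 185 mm long in all, 40 mm high, about 0.2 kg. Origin: on the bench below the middle of its length; x along it from handle butt (-92 mm) to roller (+92 mm), z up. The handle between x = -60 and +12 mm is 28 mm wide, its axis 20 mm above the bench.
- roller_mid (a point): Middle of the seam roller on its long axis, 20 mm above the bench as it lies; axes as roller.
- roller_grip (a point): Good place to hold the handle near the balance point, on its axis, 5 mm towards the butt from roller_mid; 28 mm wide across (along roller y).
- plates: Bystander: stack of round steel seam plates, 76 mm across, 27 mm high. Origin: centre of its underside.
- dish: Bystander: shallow steel dish of black screws, 124 mm across, 25 mm high. Origin: centre of its underside.
- hammer: Bystander: hammer with black handle, 280 mm long along its x (head at +x, 85 mm across, its face towards -y), 26 mm high. Origin: on the bench below the middle of its length.
Not all that is in view belongs to the job. Several things have the shape of the roller; the one meant has the colours described above.

How it is judged:
On the way, in this order (a step that is already met when the one before it is completed fails the run):
1. the seam roller lies in the long bay, let go and at rest, with the lid still open (z of roller_mid in the frame of bay between 0.012 and 0.027 m and x of roller_mid in the frame of bay between -0.03 and 0.03 m and y of roller_mid in the frame of bay between -0.02 and 0.02 m and contact force between roller and the fingers below 0.1 N and linear speed of roller below 0.03 m/s and value of joint lid above 0.8 rad), for 0.2 s.
2. the lid is down (less than 0.04 rad open) before the latch is closed (value of joint lid below 0.04 rad and value of joint latch above 0.1 rad), for 0.1 s.
At the end, for the whole second after the job is handed in: The latch is snapped home (joint under 0.06 rad) and the lid fully shut (under 0.025 rad), with the seam roller at rest on the floor of the long bay: its middle within 30 mm of the bay's centre line, 20 mm lengthwise, and 12 to 27 mm above the bay floor (value of joint latch below 0.06 rad and value of joint lid below 0.025 rad and z of roller_mid in the frame of bay between 0.012 and 0.027 m and x of roller_mid in the frame of bay between -0.03 and 0.03 m and y of roller_mid in the frame of bay between -0.02 and 0.02 m and linear speed of roller below 0.03 m/s); the robot touches nothing.
It fails at once if the hammer is moved by more than 30 mm (distance of hammer from where it was at the start of the episode above 0.03 m).
It fails at once if the stack of plates is moved by more than 30 mm (distance of plates from where it was at the start of the episode above 0.03 m).
It fails at once if the dish of screws is moved by more than 30 mm (distance of dish from where it was at the start of the episode above 0.03 m).
It fails at once if the seam roller is dropped (falls free by more than about 50 mm) (contact force between roller and the fingers below 0.01 N and linear speed of roller above 1 m/s).
It also fails if it takes over 64 s, if anything falls off the work surface, if the arm or the gripper's body presses on something with over 40 N, if the wrist force passes 120 N, or if a joint passes its speed limit or range.

### The arm

A 7-joint arm with a two-finger parallel gripper is mounted at the origin on the work surface. World frame = base frame: x ahead of the robot, y to its left, z up, the work surface at z = 0. Lengths are in m, angles in rad, forces in N, time in s.
With the tool pointing down it reaches from about 0.425 to 0.875 m from the base axis. Payload 9.9 kg.
Tool frame: the origin (TCP) lies midway between the tips of the shut fingers; the grasp point (between the pads) lies 19 mm behind it; z points along the fingers, y is the direction in which the jaws open and shut (so a half turn about z gives the same grasp; the last joint's range is limited). The gripper opens to 85 mm and grips with 20 to 120 N. Pads are 22 mm wide; open, the fingers measure 114 mm over their backs; the gripper's body (76 mm by 85 mm) begins 54 mm behind the grasp point. The pads swing forward as they close: fully open they stand 13 mm farther back than shut.
Start: joints at [1.088, 0.576, 0.025, 1.437, -0.015, 1.129, -0.057], TCP at [0.262, -0.622, 0.208] pointing down, gripper open.
Joint ranges: [-2.76, 2.76], [-0.34, 2.15], [-1.52, 1.57], [0.19, 2.46], [-1.09, 4.23], [0.17, 1.99], [-2.82, 2.82]. Speed limits (rad/s): [2.22, 2.22, 3.01, 3.01, 3.14, 3.14, 3.14].

### API

Orientations are given as a unit quaternion [w, x, y, z].
In Python, from bench import env gives the robot as it stands.
- The arm moves only by the shell command python3 -m handwheel 'ROWS' [FORCE]. ROWS is JSON, a list of rows, each a list of 7 numbers: the shift along the tool's x, y, z in units of 0.4 m (1.0 is 0.4 m), then the turn, a rotation vector about the tool's x, y, z in units of 180 degrees (1.0 is 180 degrees), then the opening, from 0 (shut) to 1 (fully open). In form: [[dx, dy, dz, rx, ry, rz, jaw], ...]. A call has 1 to 20 rows; each row is the pose to reach, as a shift and turn from the pose commanded when the call began, along the tool's axes at that moment, turning the shorter way round; what a row does not reach only later rows make up. A row lasts 1/8 s, in which the tool goes at most 62.5 mm and 10.7 degrees, less where a joint would pass 70% of its speed; a pose out of reach is approached as far as the arm can. A call with a number of a shift or a turn outside -1 to 1 is refused whole. A call with a gripper value outside its range is refused whole. The fingers move at their own pace and stop on an object; FORCE is the grip in N (left out, the last holds). Time passes only in rows, so rows that repeat a pose let the fingers close. It gives the time, the measured TCP pose, the force and the opening at its end, in the units of the state.
- env.get_state(): the state, without advancing time (a new reading comes with each control period).
- env.snapshot(name): name is "scene" or "side" or "wrist"; returns the picture (480x640x3 uint8, blue, green, red); there is no depth.
- env.camera_info(name): a dict with "mtx" (3x3 intrinsics, pixels), "D" ([k1, k2, p1, p2, k3] as OpenCV has them; the pictures are not rectified), "R" (3x3) and "t" (3): a world point X has camera coordinates R X + t. Camera axes: x right, y down, z forward; pixel columns grow to the right and rows downward; lengths in m; the calibration is good to about 2 mm. A picture is of the moment at which its call begins: read the wrist's pose just before it. camera_info takes no time and is no camera call; for the wrist camera it gives the pose at the moment of the call.
- env.job_done(): hands the job in, once; it reports no verdict.
The state is a dict: "clock": time; "joint_pos": joint angles; "joint_velocities": joint speeds; "effort": joint torques, N m; "ee_pos": TCP position; "tcp_rot": TCP orientation; "force": force on the tool from outside, world axes, zero at the start; "torque": the same for the moment, N m; "gripper_width": finger opening in m.
Only numpy, scipy, OpenCV 4.12 (cv2) and the standard library are available. Lean on these libraries where they do the work, as an engineer would, in place of code of your own. Each camera call takes 0.05 s, during which the arm holds its last target.

## Working session

There is one attempt and no reset: what is moved stays moved. The work goes in short steps, Python scripts to look and compute and a shell command to move; the robot and the scene stay as the last step left them, time stands still between calls to the robot, and variables do not carry over. Pictures are saved under pics/ and viewed, and the job is handed in when it is done.

```bash
ls; mkdir -p pics; python3 - <<'E'
from bench import env
import cv2
print(env.get_state())
for n in ("scene","side","wrist"):
    i=env.camera_info(n); print(n,i)
    cv2.imwrite(f"pics/{n}0.png",env.snapshot(n))
E
```

```text
pics
{'clock': 0.0, 'joint_pos': array([ 1.08819822,  0.57653411,  0.02482651,  1.43791292, -0.01501556,
        1.12899248, -0.05650077]), 'joint_velocities': array([-6.07625275e-04,  5.04267528e-06,  1.91091146e-05, -3.72476098e-04,
        7.07353780e-04,  2.74787631e-04,  1.79252797e-04]), 'effort': array([-5.31217956e-04, -7.65748501e+01,  2.25112528e+00, -2.85968846e+01,
        1.54328841e-02,  1.26749428e-02,  6.96580150e-05]), 'ee_pos': array([ 0.26193655, -0.62157002,  0.20723921]), 'tcp_rot': array([-8.08042745e-04,  9.80181357e-01,  1.98100523e-01, -1.95655890e-04]), 'force': array([-0.187265  ,  0.38016542,  0.39730585]), 'torque': array([-0.04301779, -0.01448603,  0.04632002]), 'gripper_width': 0.08566601181267884}
scene {'mtx': array([[525.46679855,   0.        , 318.6162837 ],
       [  0.        , 525.46679855, 237.48148951],
       [  0.        ,   0.        ,   1.        ]]), 'D': array([0.04393302, 0.        , 0.        , 0.        , 0.        ]), 'R': array([[ 5.67522756e-03,  9.99983871e-01,  2.23787672e-04],
       [ 8.29805374e-01, -4.58452712e-03, -5.58034071
[... 321 characters left out ...]
     ,  0.        ,  0.        ,  0.        ]), 'R': array([[-0.93167113, -0.36324682,  0.0063765 ],
       [-0.27174747,  0.68512587, -0.67583715],
       [ 0.24112699, -0.63139076, -0.7370234 ]]), 't': array([0.47107215, 0.18631256, 1.16158612])}
wrist {'mtx': array([[403.26030771,   0.        , 319.72023518],
       [  0.        , 403.26030771, 238.77489682],
       [  0.        ,   0.        ,   1.        ]]), 'D': array([-0.00604923,  0.        ,  0.        ,  0.        ,  0.        ]), 'R': array([[ 0.3883627 , -0.92150546, -0.00144984],
       [-0.87408872, -0.3688765 ,  0.31606808],
       [-0.29179328, -0.12148176, -0.9487354 ]]), 't': array([-0.67373132, -0.04011867,  0.38048783])}
```

View pics/scene0.png

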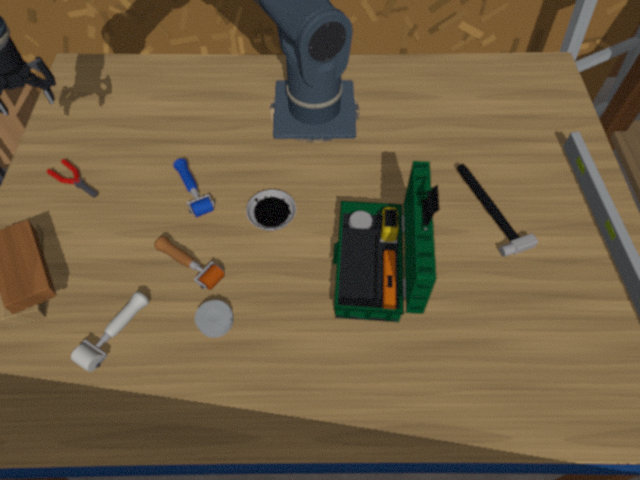

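View pics/side0.png

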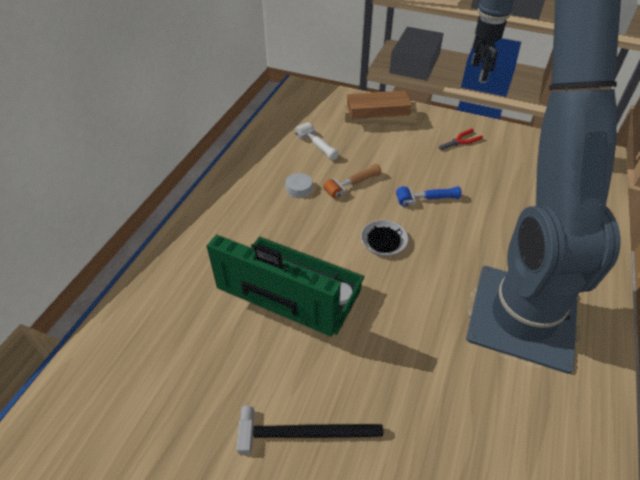

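View pics/wrist0.png

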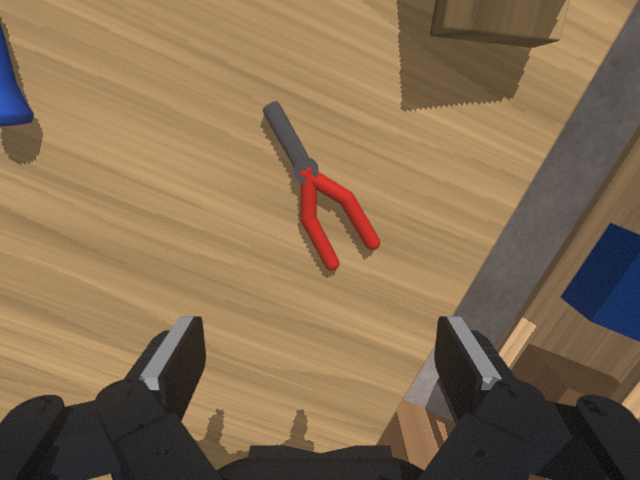

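```bash
cat > h.py <<'E'
from bench import env
import numpy as np, cv2
from scipy.spatial.transform import Rotation as Ro
from scipy.optimize import least_squares
def proj(c,X):
    i=c if isinstance(c,dict) else env.camera_info(c)
    rv,_=cv2.Rodrigues(i["R"]); p,_=cv2.projectPoints(np.asarray(X,float).reshape(-1,3),rv,i["t"],i["mtx"],i["D"]); return p.reshape(-1,2)
def back(c,uv,z):
    i=c if isinstance(c,dict) else env.camera_info(c)
    n=cv2.undistortPoints(np.asarray(uv,float).reshape(-1,1,2),i["mtx"],i["D"]).reshape(-1,2)
    d=np.c_[n,np.ones(len(n))]@i["R"]; o=-i["R"].T@i["t"]
    return o+d*((np.reshape(z,-1)-o[2])/d[:,2])[:,None]
def st():
    s=env.get_state(); q=s["tcp_rot"]; return s,Ro.from_quat([q[1],q[2],q[3],q[0]])
def crop(src,x0,y0,x1,y1,k,out):
    im=cv2.imread(src) if isinstance(src,str) else src
    cv2.imwrite(out,cv2.resize(im[y0:y1,x0:x1],None,fx=k,fy=k,interpolation=cv2.INTER_CUBIC))
def rows(dp,drv=(0,0,0)):
    """tool-frame row from current pose: world shift dp, target rotation given as Ro or rotvec"""
    s,R=st(); return R.inv().apply(dp)/0.4
E
python3 - <<'E'
from h import *
crop("pics/scene0.png",320,150,450,330,4.4/1.33,"pics/c1.png") if 0 else crop("pics/scene0.png",320,155,450,330,3.4,"pics/c1.png")
crop("pics/scene0.png",145,180,305,345,3.6,"pics/c2.png")
crop("pics/side0.png",200,160,420,345,3.2,"pics/c3.png")
E
```

```text
(no output)
```

View pics/c1.png

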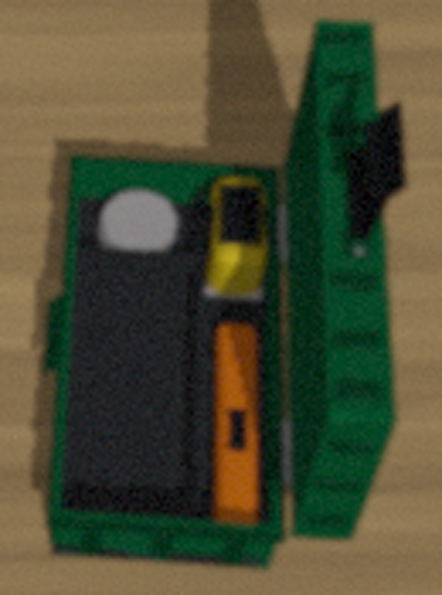

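View pics/c2.png

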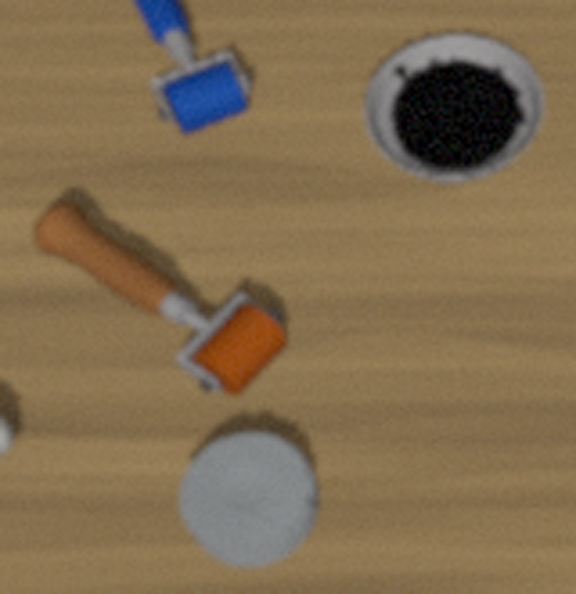

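View pics/c3.png

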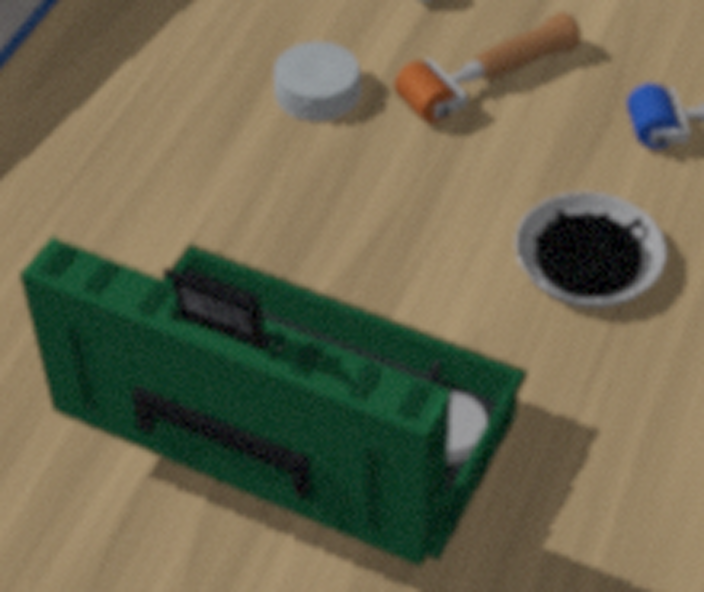

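```bash
cat > fit.py <<'E'
from h import *
S=env.camera_info("scene");D=env.camera_info("side")
def casew(p,X): 
    c,s=np.cos(p[2]),np.sin(p[2]); X=np.atleast_2d(X)
    return np.c_[c*X[:,0]-s*X[:,1]+p[0], s*X[:,0]+c*X[:,1]+p[1], X[:,2]]
def lidc(a,X):  # lid frame at hinge -> case; lid opens: front edge rises
    X=np.atleast_2d(X); c,s=np.cos(a),np.sin(a)
    # shut: x_lid=case x, z=case z. open by a: front (-x) goes up => rotation about +y by +a
    return np.c_[c*X[:,0]+s*X[:,2]+.076, X[:,1], -s*X[:,0]+c*X[:,2]+.057]
E
cat > f1.py <<'E'
from fit import *
rim=[[-.07,.14,.055],[-.07,-.14,.055]]
lt=[[-.15,.145,.037],[-.15,-.145,.037]]
so=np.array([[72,157],[52,527]])/3.4+[320,155]
do=np.array([[525,373],[190,247]])/3.2+[200,160]
dl=np.array([[440,405],[25,272]])/3.2+[200,160]
sl=np.array([[372,25],[393,420]])/3.4+[320,155]
def r(p):
    return np.r_[(proj(S,casew(p,rim))-so).ravel(),(proj(D,casew(p,rim))-do).ravel(),(proj(D,casew(p,lidc(p[3],lt)))-dl).ravel(),(proj(S,casew(p,lidc(p[3],lt)))-sl).ravel()]
o=least_squares(r,[.55,.12,1.57,1.5],loss='soft_l1'); p=o.x; print(p, r(p).round(1).reshape(-1,2))
np.save("p.npy",p)
im=cv2.imread("pics/scene0.png"); im2=cv2.imread("pics/side0.png")
box=[[x,y,z] for z in(0,.055) for x,y in((-.07,.14),(-.07,-.14),(.07,-.14),(.07,.14))]
lb=[[x,y,z] for z in(0,.037) for x,y in((-.15,.145),(-.15,-.145),(0,-.145),(0,.145))]
bay=[-.066+.042,-.136+.1045,.016]
for c,g,n,(x0,y0,x1,y1) in ((S,im,"o1",(320,145,450,330)),(D,im2,"o2",(200,160,420,345))):
    k=3.2
    g=cv2.resize(g[y0:y1,x0:x1],None,fx=k,fy=k,interpolation=cv2.INTER_CUBIC)
    for P,col in ((casew(p,box),(0,0,255)),(casew(p,lidc(p[3],lb)),(255,255,0))):
        q=((proj(c,P)-[x0,y0]+.5)*k).astype(int)
        for a in range(4):
            for u,v in((a,(a+1)%4),(a+4,(a+1)%4+4),(a,a+4)): cv2.line(g,tuple(map(int,q[u])),tuple(map(int,q[v])),col,1)
    q=((proj(c,casew(p,bay))-[x0,y0]+.5)*k).astype(int)[0]; cv2.circle(g,tuple(map(int,q)),3,(255,0,255),-1)
    cv2.imwrite(f"pics/{n}.png",g)
print("bay",casew(p,bay),"cat",np.degrees(p[2]))
# roller
so2=np.array([[54,230],[262,352]])/3.6+[145,180]
print(back(S,so2,[.02,.02]))
do2=np.array([[565,33],[424,90]])/3.2+[200,160]
print(back(D,do2,[.02,.02]))
E
python3 f1.py
```

```text
[0.52365359 0.12271757 1.50015831 1.55038233] [[ 0.   0.3]
 [ 0.4 -3.3]
 [-1.2 -1.7]
 [ 0.2 -0.3]
 [-2.6  6.7]
 [-0.5 -1. ]
 [-1.7 -2.3]
 [ 0.1 -0.8]]
bay [[0.55338113 0.09655417 0.016     ]] cat 85.95273990451284
[[ 0.47536884 -0.36297263  0.02      ]
 [ 0.5672619  -0.21908691  0.02      ]]
[[ 0.47077574 -0.35560667  0.02      ]
 [ 0.56504386 -0.23274947  0.02      ]]
```

View pics/o1.png

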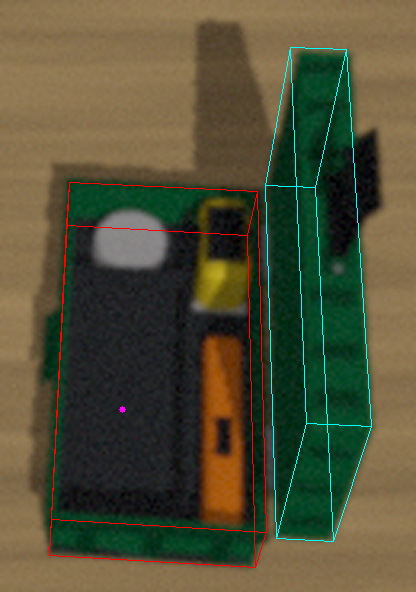

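View pics/o2.png

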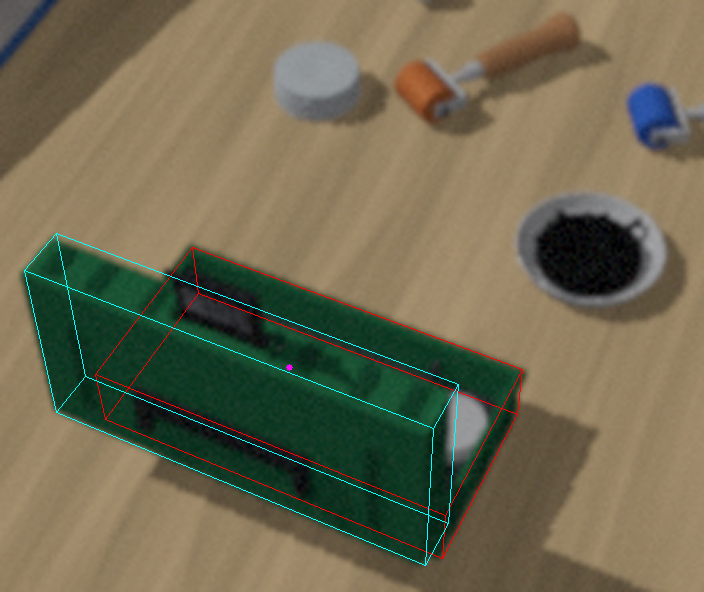

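```bash
cat >> h.py <<'E'
def plan(T,yaw=None,Rt=None):
    """row numbers to reach world T with tool down & tool x at yaw(deg)"""
    s,R=st()
    if yaw is not None:
        c,s_=np.cos(np.radians(yaw)),np.sin(np.radians(yaw))
        Rt=Ro.from_matrix(np.array([[c,s_,0],[s_,-c,0],[0,0,-1]]))
    d=R.inv().apply(np.asarray(T)-s["ee_pos"])/.4
    rv=(R.inv()*Rt).as_rotvec()/np.pi if Rt is not None else np.zeros(3)
    print("t",s["clock"],"pos",s["ee_pos"].round(4),"F",s["force"].round(1),"w",round(s["gripper_width"],4),"row",np.r_[d,rv].round(4))
E
python3 - <<'E'
from h import *
i=env.camera_info("wrist"); s,R=st()
print(R.inv().apply(-i["R"].T@i["t"]-s["ee_pos"]), (R.inv().as_matrix()@i["R"].T).round(3))
plan([.523,-.288,.2],55)
E
```

```text
[ 0.08219149 -0.00053486 -0.16535497] [[ 0.    -0.949 -0.316]
 [ 1.    -0.     0.   ]
 [-0.    -0.316  0.949]]
t 0.15 pos [ 0.262  -0.6217  0.2074] F [-0.9 -0.1 -0.5] w 0.0853 row [ 9.252e-01 -5.153e-01  1.930e-02 -4.000e-04 -1.000e-04 -1.786e-01]
```

```bash
python3 -m handwheel '[[0.3,-0.17,0,0,0,-0.06,1],[0.6,-0.34,0,0,0,-0.12,1],[0.925,-0.515,0.02,0,0,-0.179,1],[0.925,-0.515,0.02,0,0,-0.179,1],[0.925,-0.515,0.02,0,0,-0.179,1],[0.925,-0.515,0.02,0,0,-0.179,1],[0.925,-0.515,0.02,0,0,-0.179,1],[0.925,-0.515,0.02,0,0,-0.179,1],[0.925,-0.515,0.02,0,0,-0.179,1],[0.925,-0.515,0.02,0,0,-0.179,1]]'; python3 - <<'E'
from h import *
s,R=st();i=env.camera_info("wrist"); np.savez("w1.npz",**i)
cv2.imwrite("pics/w1.png",env.snapshot("wrist")); print(s["ee_pos"],R.as_matrix().round(3))
E
```

```text
clock: 1.4
ee_pos: [0.522, -0.29, 0.2]
tcp_rot: [0.0, 0.887, 0.461, -0.0]
force: [-0.3, -0.4, 0.1]
gripper_width: 0.0853
[ 0.52203944 -0.2900454   0.20002996] [[ 0.575  0.818 -0.001]
 [ 0.818 -0.575 -0.001]
 [-0.001 -0.    -1.   ]]
```

View pics/w1.png

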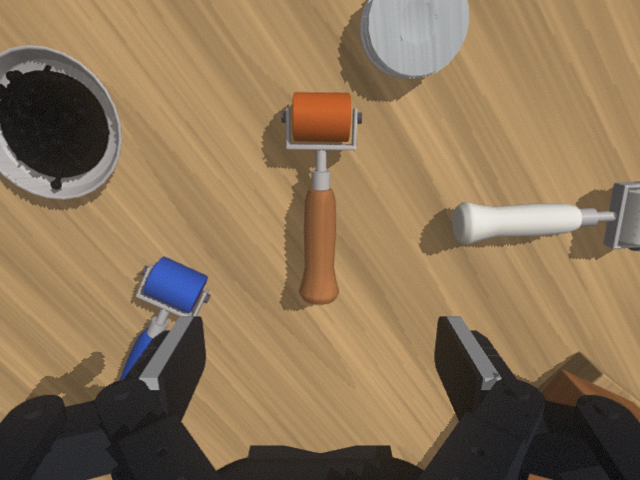

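```bash
python3 - <<'E'
from h import *
i=dict(np.load("w1.npz"))
b=back(i,[[319.5,301],[321.5,93],[288,116],[359,117],[304,215],[336,215]],[.016,.024,.02,.02,.02,.02]); print(b)
d=b[1]-b[0];print(np.linalg.norm(d[:2]),np.degrees(np.arctan2(d[1],d[0])),(b[0]+b[1])/2)
u=d/np.linalg.norm(d); m=(b[0]+b[1])/2; g=m[:2]-.005*u[:2]; print("grip",g, np.linalg.norm(b[4]-b[5]),np.linalg.norm(b[2]-b[3]))
plan([g[0],g[1],.004],np.degrees(np.arctan2(d[1],d[0])))
E
```

```text
[[ 0.46599687 -0.36966325  0.016     ]
 [ 0.57551962 -0.21646393  0.024     ]
 [ 0.54292602 -0.21516382  0.02      ]
 [ 0.59014311 -0.24926466  0.02      ]
 [ 0.50459623 -0.29081275  0.02      ]
 [ 0.52778581 -0.30709168  0.02      ]]
0.1883222287568716 54.43888750338499 [ 0.52075824 -0.29306359  0.02      ]
grip [ 0.51785301 -0.2971274 ] 0.02833301687509892 0.058243634062862724
t 1.45 pos [ 0.5221 -0.29    0.2001] F [-0.8 -0.2  0.6] w 0.0853 row [-2.040e-02  1.600e-03  4.902e-01 -0.000e+00  2.000e-04  2.700e-03]
```

```bash
python3 -m handwheel '[[-0.02,0.001,0.12,0,0,0.003,1],[-0.02,0.001,0.26,0,0,0.003,1],[-0.02,0.001,0.38,0,0,0.003,1],[-0.02,0.001,0.46,0,0,0.003,1],[-0.02,0.001,0.49,0,0,0.003,1],[-0.02,0.001,0.49,0,0,0.003,1],[-0.02,0.001,0.49,0,0,0.003,0.2],[-0.02,0.001,0.49,0,0,0.003,0.2],[-0.02,0.001,0.49,0,0,0.003,0],[-0.02,0.001,0.49,0,0,0.003,0],[-0.02,0.001,0.49,0,0,0.003,0],[-0.02,0.001,0.49,0,0,0.003,0]]' 50
```

```text
clock: 2.95
ee_pos: [0.5193, -0.2956, 0.005]
tcp_rot: [0.001, 0.889, 0.458, 0.0]
force: [-1.6, -0.5, 6.9]
gripper_width: 0.0258
```

```bash
python3 -m handwheel '[[0,0,0,0,0,0,0],[0,0,-0.06,0,0,0,0],[0,0,-0.16,0,0,0,0],[0,0,-0.26,0,0,0,0],[0,0,-0.36,0,0,0,0],[0,0,-0.4,0,0,0,0],[0,0,-0.4,0,0,0,0]]'; python3 - <<'E'
from h import *
from fit import *
s,R=st();i=env.camera_info("wrist"); np.savez("w2.npz",**i)
cv2.imwrite("pics/w2.png",env.snapshot("wrist")); 
plan([.5534,.0966,.2],-4.05)
E
```

```text
clock: 3.82
ee_pos: [0.519, -0.2955, 0.1643]
tcp_rot: [0.0, 0.889, 0.458, 0.0]
force: [0.0, 0.1, -1.7]
gripper_width: 0.0259
t 3.875 pos [ 0.5183 -0.2951  0.1631] F [ 0.2  0.1 -3. ] w 0.026 row [ 8.484e-01 -4.970e-01 -9.190e-02 -2.000e-04  2.000e-04  3.254e-01]
```

View pics/w2.png

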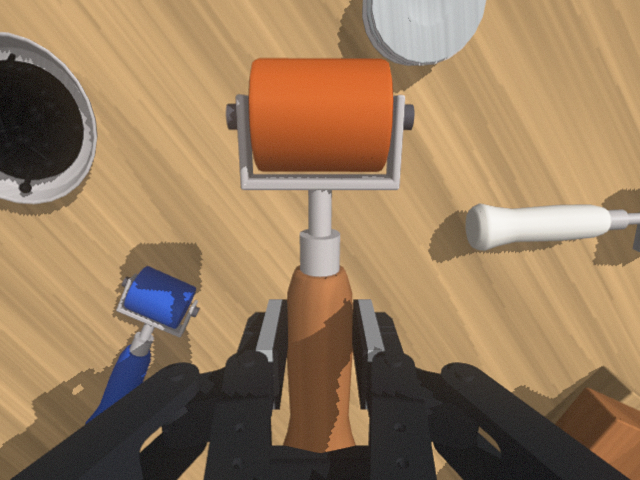

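```bash
python3 - <<'E'
from h import *
i=dict(np.load("w2.npz")); s,R=st()
zz=s["ee_pos"][2]+.015
b=back(i,[[321,58],[228,116],[413,116],[294,270],[348,270]],[zz+.006,zz,zz,zz,zz])
print(R.inv().apply(b-s["ee_pos"]).round(4))
plan([.5534+.0,.0966,.16],-4.05)
E
```

```text
[[ 0.0972  0.0011 -0.021 ]
 [ 0.0786 -0.0323 -0.015 ]
 [ 0.0786  0.0343 -0.0151]
 [ 0.0186 -0.0098 -0.015 ]
 [ 0.0186  0.0122 -0.015 ]]
t 3.875 pos [ 0.5183 -0.2951  0.1631] F [ 0.2  0.1 -3. ] w 0.026 row [ 8.484e-01 -4.969e-01  8.100e-03 -2.000e-04  2.000e-04  3.254e-01]
```

```bash
python3 -m handwheel '[[0.1,-0.06,0,0,0,0.04,0],[0.2,-0.12,0,0,0,0.08,0],[0.3,-0.18,0,0,0,0.12,0],[0.4,-0.24,0,0,0,0.16,0],[0.5,-0.3,0,0,0,0.2,0],[0.6,-0.36,0,0,0,0.24,0],[0.7,-0.42,0,0,0,0.28,0],[0.78,-0.45,0,0,0,0.31,0],[0.84,-0.487,0,0,0,0.325,0],[0.84,-0.487,0,0,0,0.325,0],[0.84,-0.487,0,0,0,0.325,0]]'; python3 - <<'E'
from h import *
s,R=st();i=env.camera_info("wrist"); np.savez("w3.npz",**i)
cv2.imwrite("pics/w3.png",env.snapshot("wrist")); cv2.imwrite("pics/scene3.png",env.snapshot("scene"))
plan([.5484,.0970,.16],-4.05)
E
```

```text
clock: 5.25
ee_pos: [0.5543, 0.0906, 0.1626]
tcp_rot: [0.001, 0.999, -0.034, -0.001]
force: [0.0, -1.8, -2.7]
gripper_width: 0.0259
t 5.35 pos [0.5547 0.09   0.1633] F [-0.2 -0.8 -2.1] w 0.0258 row [-0.017  -0.0163  0.0083  0.0003  0.0004  0.    ]
```

View pics/w3.png

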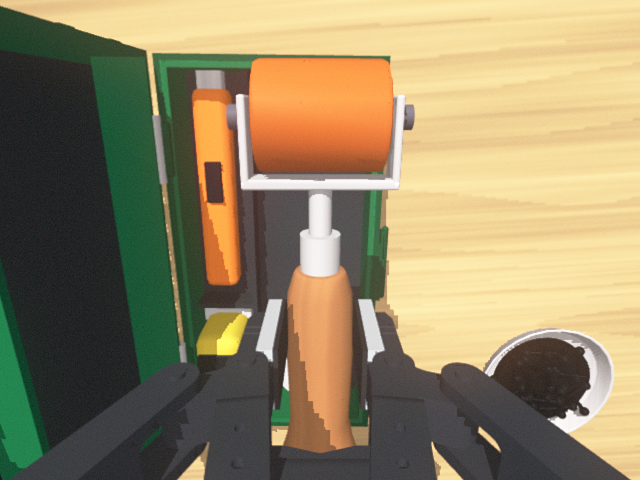

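```bash
python3 - <<'E'
from fit import *
i=dict(np.load("w3.npz")); p=np.load("p.npy")
print(back(i,[[389,57],[156,55],[366,426]],[.055]*3).round(4))
print(casew(p,[[-.07,-.14,.055],[.07,-.14,.055],[-.07,.14,.055]]).round(4))
print(proj(i,casew(p,[[-.07,-.14,.055],[.07,-.14,.055],[-.07,.14,.055]])))
E
```

```text
[[0.6608 0.0409 0.055 ]
 [0.6719 0.1849 0.055 ]
 [0.3755 0.0644 0.055 ]]
[[0.6584 0.043  0.055 ]
 [0.6682 0.1827 0.055 ]
 [0.3791 0.0628 0.055 ]]
[[385.6219705   61.47722341]
 [160.71354761  61.18426454]
 [367.78492719 422.49906713]]
```

```bash
python3 -m handwheel '[[-0.017,-0.016,0,0,0,0.002,0],[-0.017,-0.016,0.05,0,0,0.002,0],[-0.017,-0.016,0.12,0,0,0.002,0],[-0.017,-0.016,0.19,0,0,0.002,0],[-0.017,-0.016,0.25,0,0,0.002,0],[-0.017,-0.016,0.28,0,0,0.002,0],[-0.017,-0.016,0.3,0,0,0.002,0],[-0.017,-0.016,0.3,0,0,0.002,0]]'; python3 - <<'E'
from h import *
s,R=st();i=env.camera_info("wrist"); np.savez("w4.npz",**i)
cv2.imwrite("pics/w4.png",env.snapshot("wrist"))
plan([.5484,.0965,.022],-4.4)
E
```

```text
clock: 6.35
ee_pos: [0.5488, 0.0982, 0.0442]
tcp_rot: [-0.0, 0.999, -0.038, -0.0]
force: [0.4, -0.4, -3.1]
gripper_width: 0.026
t 6.4 pos [0.5491 0.0983 0.0445] F [ 0.1 -0.  -1.3] w 0.0262 row [-0.0014  0.0046  0.0564 -0.0001 -0.0002  0.0004]
```

View pics/w4.png

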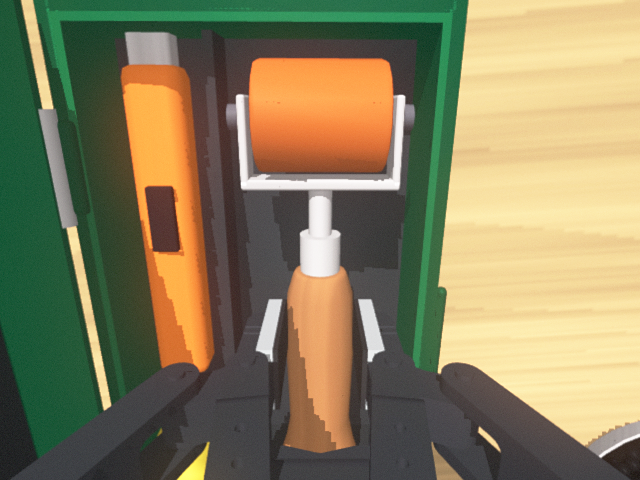

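```bash
python3 -m handwheel '[[-0.001,0.004,0.02,0,0,0,0],[-0.001,0.004,0.038,0,0,0,0],[-0.001,0.004,0.048,0,0,0,0],[-0.001,0.004,0.054,0,0,0,0],[-0.001,0.004,0.056,0,0,0,0],[-0.001,0.004,0.056,0,0,0,0]]'
```

```text
clock: 7.15
ee_pos: [0.5484, 0.0967, 0.0218]
tcp_rot: [-0.0, 0.999, -0.038, 0.0]
force: [-0.3, -0.3, -2.9]
gripper_width: 0.0257
```

```bash
python3 -m handwheel '[[0,0,0.003,0,0,0,0],[0,0,0.005,0,0,0,0],[0,0,0.005,0,0,0,0]]'
```

```text
clock: 7.52
ee_pos: [0.5486, 0.0968, 0.0209]
tcp_rot: [-0.0, 0.999, -0.038, 0.001]
force: [-3.7, -0.1, 12.9]
gripper_width: 0.0257
```

```bash
python3 -m handwheel '[[0,0,-0.002,0,0,0,0.35],[0,0,-0.002,0,0,0,0.5],[0,0,-0.002,0,0,0,0.5],[0,0,-0.002,0,0,0,0.5],[0,0,-0.01,0,0,0,0.5],[0,0,-0.05,0,0,0,0.5],[0,0,-0.15,0,0,0,0.5],[0,0,-0.25,0,0,0,0.5],[0,0,-0.35,0,0,0,0.5],[0,0,-0.45,0,0,0,0],[0,0,-0.6,0,0,0,0],[0,0,-0.65,0,0,0,0]]'; python3 - <<'E'
from h import *
s,R=st();i=env.camera_info("wrist"); np.savez("w5.npz",**i)
cv2.imwrite("pics/w5.png",env.snapshot("wrist"))
print(s["ee_pos"])
E
```

```text
clock: 9.02
ee_pos: [0.5494, 0.0967, 0.2848]
tcp_rot: [-0.001, 0.999, -0.038, 0.003]
force: [-0.2, 0.5, -0.4]
gripper_width: -0.0004
[0.54938998 0.09668279 0.28479933]
```

View pics/w5.png

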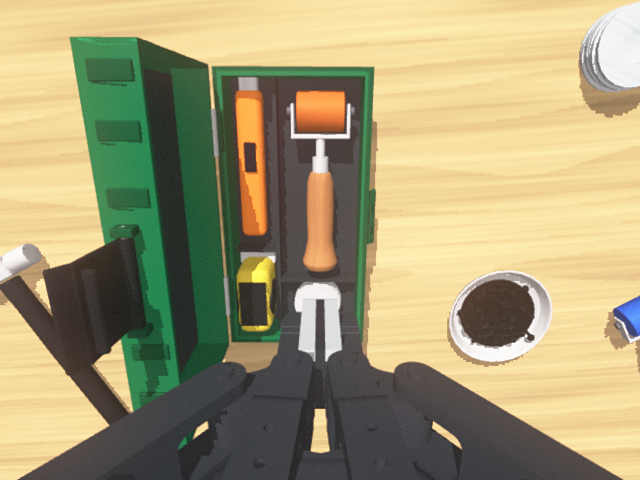

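```bash
cat > f2.py <<'E'
from fit import *
i=dict(np.load("w5.npz"));p0=np.load("p.npy")
m=back(i,[[322,92],[319.5,270],[321,104],[287,110],[353,110]],[.04,.034,.036,.036,.036]);print(m.round(4), "mid", (m[0]+m[1])/2)
pm=((m[0]+m[1])/2); c,s=np.cos(p0[2]),np.sin(p0[2]); d=pm[:2]-p0[:2]
print("mid in bay",c*d[0]+s*d[1]+.024, -s*d[0]+c*d[1]+.0315)
def latch(b,X):
    # X: along latch l, y, outward n ; in lid frame pivot at (-.156,.,.02): shut: pivot case (-.08,.077)=> lid (-.156,0.02)
    X=np.atleast_2d(X); l,y,n=X.T
    # closed: along -z, outer normal -x. open by b: tip goes -x then +z
    return np.c_[-.156-np.sin(b)*l-np.cos(b)*n, y, .02-np.cos(b)*l+np.sin(b)*n]
pts=[[.055,-.031,.006],[.055,.031,.006]]
obs=np.array([[48,272],[72,373]],float)
lt=[[-.15,-.145,.037],[-.15,-.145,.0]]; lo=np.array([[73,38],[138,39]],float)
so=np.array([[372,25],[393,420]])/3.4+[320,155]
lt2=[[-.15,.145,.037],[-.15,-.145,.037]]
def r(q):
    return np.r_[(proj(i,casew(p0,lidc(q[0],latch(q[1],pts))))-obs).ravel(),(proj(i,casew(p0,lidc(q[0],lt)))-lo).ravel()]
o=least_squares(r,[1.5,1.9]); print(o.x, r(o.x).reshape(-1,2).round(1))
np.save("q.npy",o.x)
print("latch tip",casew(p0,lidc(o.x[0],latch(o.x[1],[[.055,0,.006]]))),"lid front",casew(p0,lidc(o.x[0],[[-.15,0,.037]])))
E
python3 f2.py
```

```text
[[0.6438 0.0888 0.04  ]
 [0.458  0.1054 0.034 ]
 [0.633  0.0906 0.036 ]
 [0.63   0.1242 0.036 ]
 [0.6251 0.0597 0.036 ]] mid [0.55093399 0.09708599 0.037     ]
mid in bay 0.00035777741405040864 0.0024785724007508787
[1.56549082 1.78818919] [[-0.8  0.3]
 [-0.3  4.3]
 [-0.8  0.9]
 [ 1.5 -0.7]]
latch tip [[0.53160189 0.2350519  0.26560856]] lid front [[0.53157284 0.23464141 0.20719419]]
```

```bash
python3 - <<'E'
from fit import *
p=np.load("p.npy")
plan(casew(p,[.155,-.095,.285])[0],-4.05)
plan(casew(p,[.155,-.095,.182])[0],-4.05)
E
```

```text
t 9.075 pos [0.5498 0.0968 0.2859] F [0.7 0.1 2.7] w -0.0001 row [ 0.1653 -0.4484  0.0045 -0.0008 -0.0023 -0.0017]
t 9.075 pos [0.5498 0.0968 0.2859] F [0.7 0.1 2.7] w -0.0001 row [ 0.1634 -0.4477  0.262  -0.0008 -0.0023 -0.0017]
```

```bash
python3 -m handwheel '[[0.16,-0.1,0,0,0,0.002,0],[0.165,-0.22,0,0,0,0.002,0],[0.165,-0.34,0,0,0,0.002,0],[0.165,-0.45,0,0,0,0.002,0],[0.165,-0.45,0,0,0,0.002,0],[0.165,-0.45,0.12,0,0,0.002,0],[0.165,-0.45,0.22,0,0,0.002,0],[0.165,-0.45,0.262,0,0,0.002,0],[0.165,-0.45,0.262,0,0,0.002,0]]'; python3 - <<'E'
from fit import *
p=np.load("p.npy"); s,R=st()
cv2.imwrite("pics/s6.png",env.snapshot("scene"))
for a in (1.57,1.4,1.2,1.0,.8,.6,.4,.2,.1,0,-.03):
    X=lidc(a,[-.125,-.095,.037])[0]+[.0145,0,0]; T=casew(p,X)[0]
    print(a,X.round(3),(R.inv().apply(T-s["ee_pos"])/.4).round(3))
plan(s["ee_pos"])
E
```

```text
clock: 10.2
ee_pos: [0.6275, 0.2705, 0.1747]
tcp_rot: [0.0, 0.999, -0.041, -0.001]
force: [0.4, 0.4, 0.7]
gripper_width: 0.0001
1.57 [ 0.127 -0.095  0.182] [ 0.005  0.068 -0.018]
1.4 [ 0.106 -0.095  0.186] [ 0.006  0.123 -0.029]
1.2 [ 0.08  -0.095  0.187] [ 0.007  0.188 -0.03 ]
1.0 [ 0.054 -0.095  0.182] [ 0.008  0.252 -0.018]
0.8 [ 0.03  -0.095  0.172] [0.008 0.312 0.006]
0.6 [ 0.008 -0.095  0.158] [0.009 0.366 0.042]
0.4 [-0.01  -0.095  0.14 ] [0.01  0.412 0.088]
0.2 [-0.025 -0.095  0.118] [0.01  0.448 0.142]
0.1 [-0.03  -0.095  0.106] [0.01  0.462 0.171]
0 [-0.034 -0.095  0.094] [0.01  0.473 0.202]
-0.03 [-0.036 -0.095  0.09 ] [0.01  0.475 0.212]
t 10.25 pos [0.6282 0.2709 0.176 ] F [0.7 0.2 0.7] w 0.0003 row [-0.0018  0.0012  0.0033  0.      0.      0.    ]
```

View pics/s6.png

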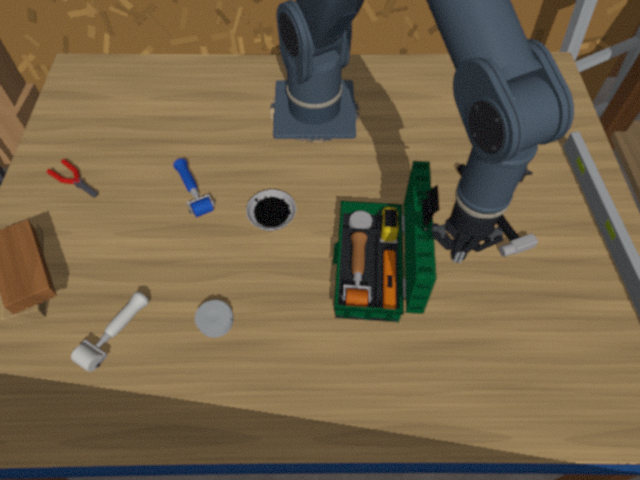

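```bash
python3 -m handwheel '[[0,0.04,-0.01,0,0,0,0],[0,0.08,-0.02,0,0,0,0],[0,0.123,-0.029,0,0,0,0],[0,0.155,-0.03,0,0,0,0],[0,0.188,-0.03,0,0,0,0],[0,0.22,-0.025,0,0,0,0],[0,0.252,-0.018,0,0,0,0],[0,0.282,-0.006,0,0,0,0],[0,0.312,0.006,0,0,0,0],[0,0.34,0.024,0,0,0,0],[0,0.366,0.042,0,0,0,0],[0,0.39,0.065,0,0,0,0],[0,0.412,0.088,0,0,0,0]]'; python3 - <<'E'
from h import *
cv2.imwrite("pics/s7.png",env.snapshot("scene"));cv2.imwrite("pics/d7.png",env.snapshot("side"))
E
```

```text
clock: 11.88
ee_pos: [0.6141, 0.1064, 0.139]
tcp_rot: [-0.0, 0.999, -0.041, -0.0]
force: [-0.4, -0.6, -0.5]
gripper_width: 0.0003
```

View pics/s7.png

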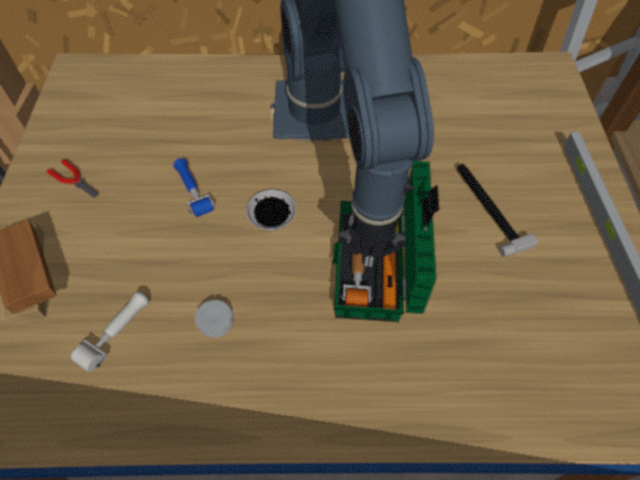

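View pics/d7.png

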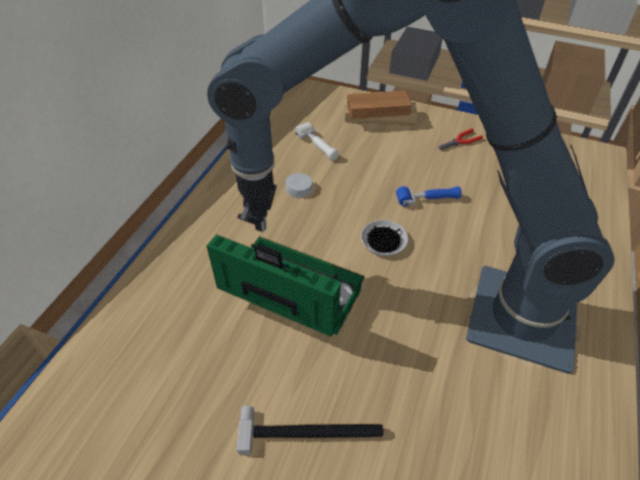

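```bash
python3 - <<'E'
from h import *
a=cv2.imread("pics/scene0.png");b=cv2.imread("pics/s7.png");c=cv2.imread("pics/s6.png")
k=lambda im:cv2.resize(im[150:325,320:460],None,fx=2.8,fy=2.8,interpolation=cv2.INTER_CUBIC)
cv2.imwrite("pics/cmp.png",np.hstack([k(c),k(b)]))
print(env.get_state()["clock"],env.get_state()["ee_pos"])
d=cv2.imread("pics/d7.png"); crop(d,190,160,390,345,3.2,"pics/d7c.png")
E
```

```text
11.975 [0.61350457 0.10533783 0.13839708]
```

View pics/cmp.png

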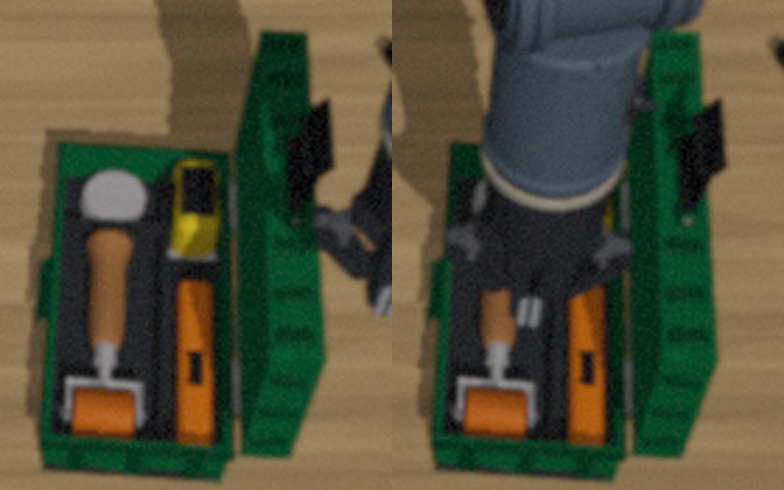

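View pics/d7c.png

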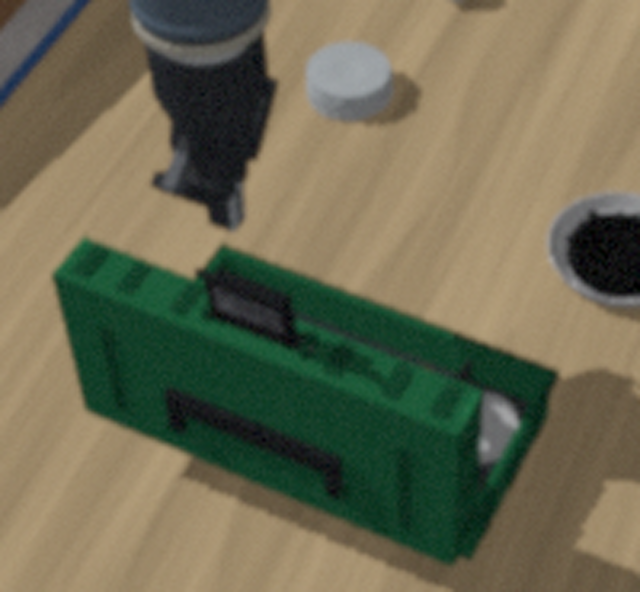

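```bash
python3 - <<'E'
from fit import *
def tri(a,b):
    P=[]
    for i,uv in((S,a),(D,b)):
        P.append(cv2.undistortPoints(np.array([[uv]],float),i["mtx"],i["D"]).reshape(2,1))
    X=cv2.triangulatePoints(np.c_[S["R"],S["t"]],np.c_[D["R"],D["t"]],*P); X=(X[:3]/X[3]).ravel()
    print(X.round(4),proj(S,X)-a,proj(D,X)-b)
tri((435.7,278.6),(207.2,246.6)); tri((412.1,162.5),(340,283.4))
for z in (.17,.18,.19,.2,.207): print(z,back(S,[[412.1,162.5],[429.3,162.5],[435.7,278.6]],[z]*3).round(3)[:,:2].ravel(), back(D,[[207.2,246.6],[216.6,235],[340,283.4]],[z]*3).round(3)[:,:2].ravel())
p=np.load("p.npy"); 
for a in(1.4,1.5,1.565): print(casew(p,lidc(a,[[-.15,.145,0],[-.15,.145,.037],[-.15,-.145,.037],[-.15,-.145,0]])).round(3).tolist())
E
```

```text
[0.6754 0.224  0.2023] [[0.37067046 0.29572409]] [[ 0.37053251 -0.1963434 ]]
[0.3871 0.2107 0.2   ] [[0.20647019 0.20580983]] [[ 0.26405645 -0.18360175]]
0.17 [0.36  0.218 0.36  0.256 0.657 0.232] [0.695 0.202 0.693 0.164 0.394 0.19 ]
0.18 [0.369 0.215 0.369 0.253 0.662 0.229] [0.689 0.209 0.687 0.172 0.392 0.197]
0.19 [0.378 0.213 0.378 0.25  0.668 0.227] [0.683 0.216 0.681 0.179 0.39  0.204]
0.2 [0.387 0.21  0.387 0.247 0.673 0.224] [0.677 0.223 0.675 0.187 0.387 0.211]
0.207 [0.393 0.209 0.393 0.245 0.677 0.222] [0.673 0.228 0.671 0.192 0.386 0.216]
[[0.383, 0.183, 0.205], [0.385, 0.22, 0.211], [0.674, 0.199, 0.211], [0.672, 0.163, 0.205]]
[[0.384, 0.198, 0.207], [0.386, 0.235, 0.209], [0.676, 0.215, 0.209], [0.673, 0.178, 0.207]]
[[0.384, 0.208, 0.207], [0.387, 0.245, 0.207], [0.676, 0.224, 0.207], [0.674, 0.187, 0.207]]
```

```bash
python3 -m handwheel '[[0,0,-0.12,0,0,0,0],[0,0,-0.25,0,0,0,0],[0,0,-0.37,0,0,0,0],[0,-0.1,-0.37,0,0,0,0],[0,-0.22,-0.37,0,0,0,0],[0,-0.34,-0.37,0,0,0,0],[0,-0.412,-0.37,0,0,0,0],[0,-0.412,-0.3,0,0,0,0],[0,-0.412,-0.15,0,0,0,0],[0,-0.412,-0.04,0,0,0,0],[0,-0.412,-0.04,0,0,0,0]]'; python3 - <<'E'
from fit import *
p=np.load("p.npy"); s,R=st()
cv2.imwrite("pics/d8.png",env.snapshot("side"))
plan(casew(p,[.127,-.095,.157])[0],-4.05)
for a in (1.57,1.4,1.2,1.0,.8,.6,.4,.2,.1,0,-.03):
    X=lidc(a,[-.1,-.095,.037])[0]+[.0145,0,0]; T=casew(p,X)[0]
    print(a,X.round(3),(R.inv().apply(T-s["ee_pos"])/.4).round(3))
E
```

```text
clock: 13.35
ee_pos: [0.6255, 0.2708, 0.1525]
tcp_rot: [0.001, 0.999, -0.041, -0.003]
force: [-0.2, -0.8, -0.3]
gripper_width: -0.0005
t 13.4 pos [0.6272 0.2714 0.1554] F [0.4 0.  1. ] w 0.0004 row [ 0.0062  0.0715 -0.004   0.0003  0.0006 -0.0034]
1.57 [ 0.127 -0.095  0.157] [ 0.01   0.069 -0.011]
1.4 [ 0.11  -0.095  0.162] [ 0.011  0.112 -0.023]
1.2 [ 0.089 -0.095  0.164] [ 0.011  0.165 -0.027]
1.0 [ 0.068 -0.095  0.161] [ 0.012  0.218 -0.021]
0.8 [ 0.047 -0.095  0.155] [ 0.013  0.269 -0.004]
0.6 [ 0.029 -0.095  0.144] [0.013 0.315 0.022]
0.4 [ 0.013 -0.095  0.13 ] [0.014 0.355 0.057]
0.2 [-0.    -0.095  0.113] [0.014 0.387 0.1  ]
0.1 [-0.005 -0.095  0.104] [0.015 0.4   0.123]
0 [-0.01  -0.095  0.094] [0.015 0.41  0.147]
-0.03 [-0.011 -0.095  0.091] [0.015 0.413 0.155]
```

View pics/d8.png

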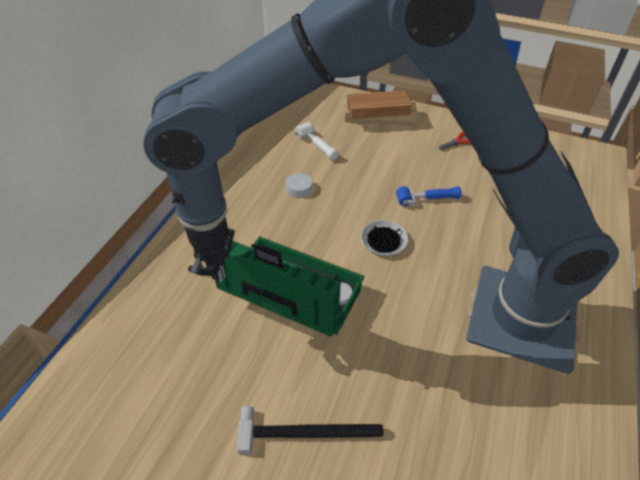

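```bash
python3 -m handwheel '[[0,0.04,-0.005,0,0,0,0],[0,0.07,-0.011,0,0,0,0],[0,0.1,-0.02,0,0,0,0],[0,0.112,-0.023,0,0,0,0]]';  python3 - <<'E'
from fit import *
im=env.snapshot("side"); crop(im,150,140,390,330,3.1,"pics/d9.png"); p=np.load("p.npy");s,R=st()
q=(proj(D,s["ee_pos"])[0]-[150,140])*3.1; print(q)
E
```

```text
clock: 13.9
ee_pos: [0.6247, 0.226, 0.1663]
tcp_rot: [-0.001, 0.999, -0.041, 0.001]
force: [2.5, 3.6, 1.0]
gripper_width: -0.0003
[251.19228806 387.38693595]
```

View pics/d9.png

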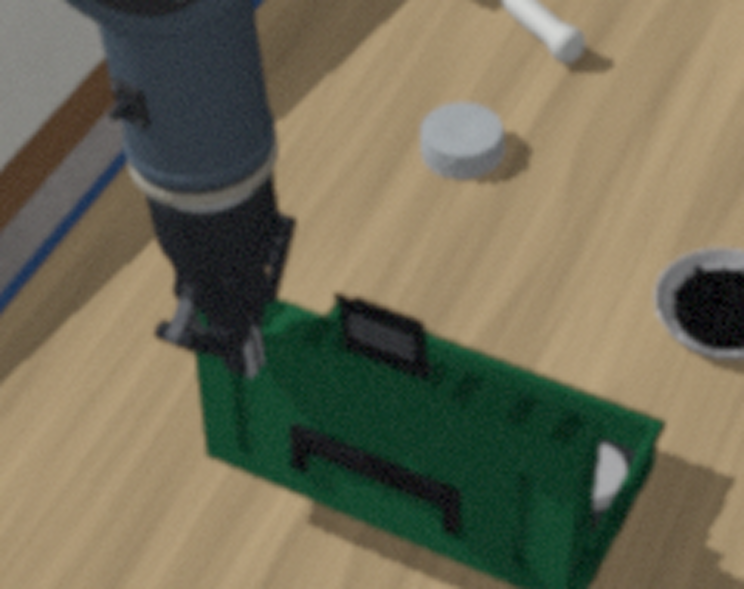

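```bash
python3 -m handwheel '[[0,0.027,-0.002,0,0,0,0],[0,0.053,-0.004,0,0,0,0],[0,0.08,-0.001,0,0,0,0],[0,0.106,0.002,0,0,0,0],[0,0.132,0.01,0,0,0,0],[0,0.157,0.019,0,0,0,0]]';  python3 - <<'E'
from fit import *
im=env.snapshot("side"); crop(im,150,140,390,330,3.1,"pics/d10.png")
E
```

```text
clock: 14.7
ee_pos: [0.6188, 0.1628, 0.157]
tcp_rot: [0.0, 0.999, -0.041, -0.0]
force: [0.3, 1.3, 4.3]
gripper_width: 0.0
```

View pics/d10.png

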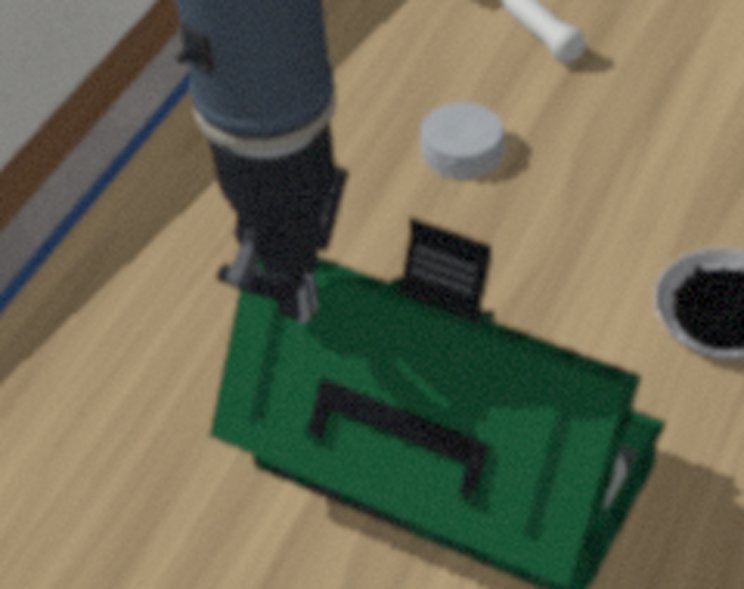

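```bash
python3 -m handwheel '[[0,0.023,0.013,0,0,0,0],[0,0.046,0.026,0,0,0,0],[0,0.067,0.044,0,0,0,0],[0,0.086,0.061,0,0,0,0],[0,0.103,0.083,0,0,0,0],[0,0.118,0.104,0,0,0,0],[0,0.131,0.127,0,0,0,0]]';  python3 - <<'E'
from fit import *
im=env.snapshot("side"); crop(im,150,140,390,330,3.1,"pics/d11.png")
E
```

```text
clock: 15.62
ee_pos: [0.6145, 0.1111, 0.1057]
tcp_rot: [0.0, 0.999, -0.041, -0.0]
force: [-0.6, -0.9, 3.0]
gripper_width: -0.0001
```

View pics/d11.png

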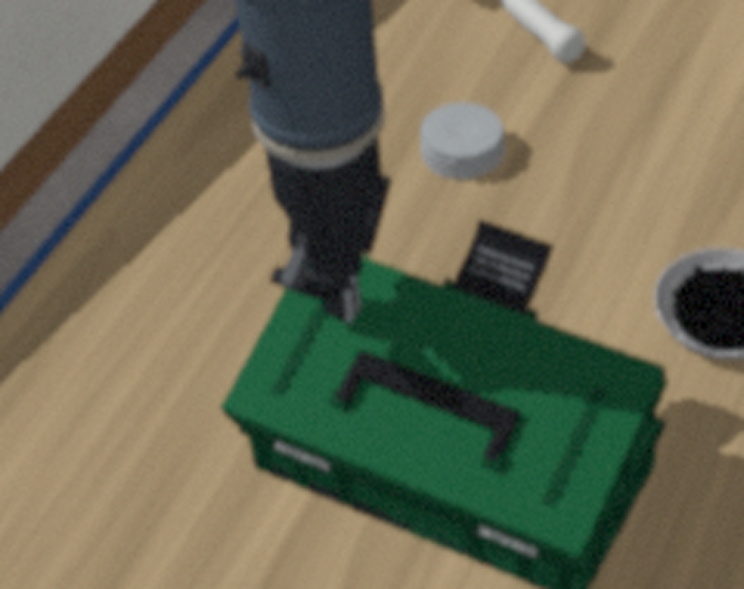

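Nearly shut. Press down in small steps while shifting toward the edge.

```bash
python3 -m handwheel '[[0,0.01,0.012,0,0,0,0],[0,0.01,0.024,0,0,0,0],[0,0.01,0.031,0,0,0,0],[0,0.01,0.036,0,0,0,0],[0,0.01,0.036,0,0,0,0]]'
```

```text
clock: 16.3
ee_pos: [0.6143, 0.108, 0.092]
tcp_rot: [-0.0, 0.999, -0.041, -0.0]
force: [-0.6, -0.1, 0.2]
gripper_width: -0.0002
```

```bash
python3 -m handwheel '[[0,0,0.003,0,0,0,0],[0,0,0.006,0,0,0,0],[0,0,0.006,0,0,0,0]]';python3 -m handwheel '[[0,0,0.004,0,0,0,0],[0,0,0.008,0,0,0,0],[0,0,0.008,0,0,0,0]]'
```

```text
clock: 16.68
ee_pos: [0.6143, 0.1077, 0.0897]
tcp_rot: [-0.0, 0.999, -0.041, 0.0]
force: [0.1, 0.2, 1.1]
gripper_width: 0.0005
clock: 17.05
ee_pos: [0.6142, 0.1078, 0.0863]
tcp_rot: [-0.0, 0.999, -0.041, -0.0]
force: [-0.5, 0.3, -0.1]
gripper_width: 0.0002
```

```bash
python3 - <<'E'
from fit import *
im=env.snapshot("side"); crop(im,150,140,390,330,3.1,"pics/d12.png")
im=env.snapshot("wrist"); cv2.imwrite("pics/w12.png",im)
E
```

```text
(no output)
```

View pics/d12.png

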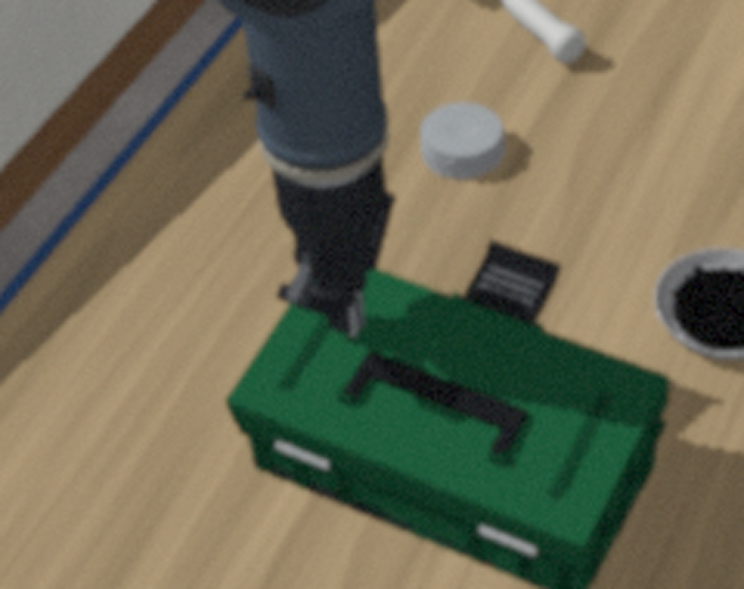

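View pics/w12.png

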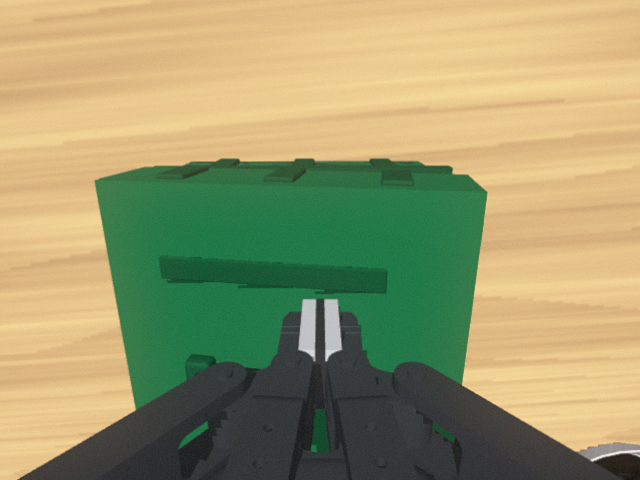

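```bash
python3 -m handwheel '[[0,0,0.006,0,0,0,0],[0,0,0.012,0,0,0,0],[0,0,0.018,0,0,0,0],[0,0,0.018,0,0,0,0]]';python3 -m handwheel '[[0,0,0.004,0,0,0,0],[0,0,0.008,0,0,0,0],[0,0,0.008,0,0,0,0]]'
```

```text
clock: 17.65
ee_pos: [0.6141, 0.1078, 0.0789]
tcp_rot: [-0.0, 0.999, -0.041, -0.0]
force: [0.4, 1.0, 0.5]
gripper_width: 0.0004
clock: 18.02
ee_pos: [0.6142, 0.1078, 0.0759]
tcp_rot: [-0.0, 0.999, -0.041, -0.0]
force: [0.2, 0.1, 0.8]
gripper_width: -0.0002
```

```bash
python3 - <<'E'
from fit import *
im=env.snapshot("side"); crop(im,150,140,390,330,3.1,"pics/d13.png")
im=env.snapshot("wrist"); cv2.imwrite("pics/w13.png",im)
p=np.load("p.npy")
lb=[[x,y,.037] for x,y in((-.15,.145),(-.15,-.145),(0,-.145),(0,.145))]
i=env.camera_info("wrist")
g=cv2.imread("pics/d13.png"); 
for a,col in((0,(0,0,255)),(.1,(255,255,0))):
    for c,img,o,k in((D,g,[150,140],3.1),(i,im,[0,0],1)):
        q=((proj(c,casew(p,lidc(a,lb)))-o)*k).astype(int)
        cv2.polylines(img,[q.reshape(-1,1,2)],True,col,1)
cv2.imwrite("pics/d13.png",g);cv2.imwrite("pics/w13.png",im)
E
```

```text
(no output)
```

View pics/d13.png

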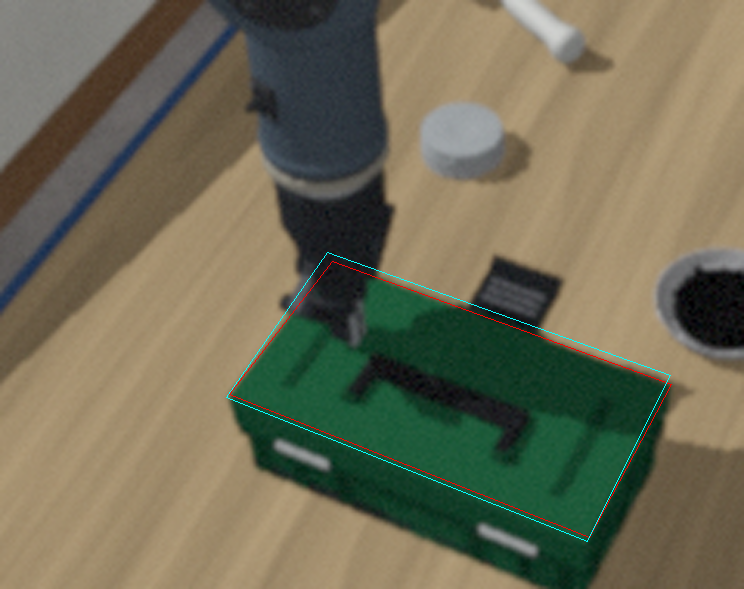

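View pics/w13.png

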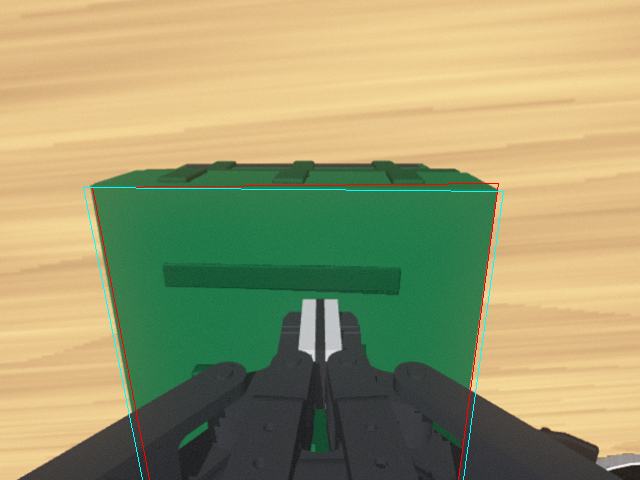

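```bash
python3 -m handwheel '[[0,0,0.004,0,0,0,0],[0,0,0.008,0,0,0,0],[0,0,0.008,0,0,0,0]]';python3 -m handwheel '[[0,0,0.003,0,0,0,0],[0,0,0.006,0,0,0,0],[0,0,0.006,0,0,0,0]]'
```

```text
clock: 18.5
ee_pos: [0.6142, 0.1077, 0.0727]
tcp_rot: [-0.0, 0.999, -0.041, -0.0]
force: [-0.2, -0.9, -0.2]
gripper_width: 0.0001
clock: 18.88
ee_pos: [0.6143, 0.1076, 0.071]
tcp_rot: [-0.0, 0.999, -0.041, 0.0]
force: [-1.2, -1.2, 6.7]
gripper_width: -0.0004
```

```bash
python3 -m handwheel '[[0,0,0.003,0,0,0,0],[0,0,0.003,0,0,0,0]]';python3 -m handwheel '[[0,0,0.003,0,0,0,0],[0,0,0.003,0,0,0,0]]'; python3 - <<'E'
from fit import *
im=env.snapshot("wrist"); cv2.imwrite("pics/w14.png",im); crop(env.snapshot("side"),150,140,390,330,3.1,"pics/d14.png")
print(env.get_state()["gripper_width"])
E
```

```text
clock: 19.12
ee_pos: [0.6144, 0.1076, 0.0709]
tcp_rot: [-0.0, 0.999, -0.041, 0.0]
force: [-6.4, -0.8, 17.8]
gripper_width: -0.0004
clock: 19.38
ee_pos: [0.6145, 0.1076, 0.0708]
tcp_rot: [-0.0, 0.999, -0.041, 0.001]
force: [-9.2, -2.4, 28.6]
gripper_width: 0.0001
-0.0002681118490567218
```

View pics/d14.png

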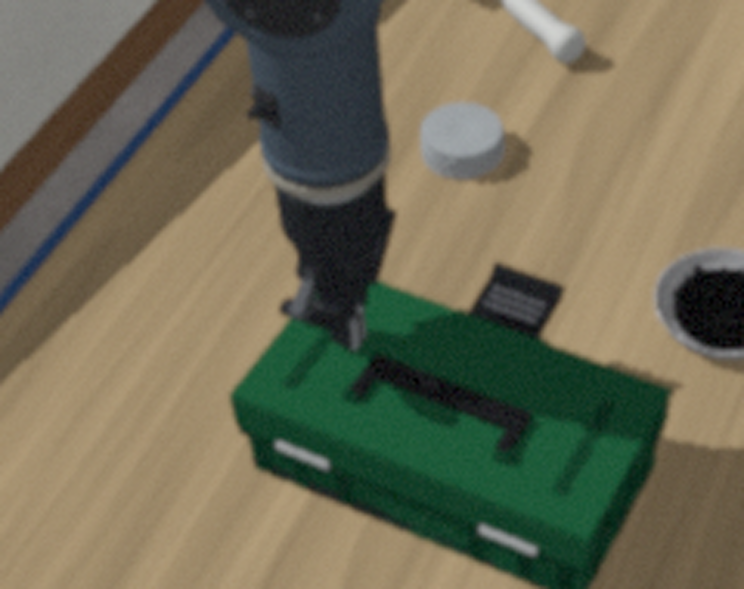

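View pics/w14.png

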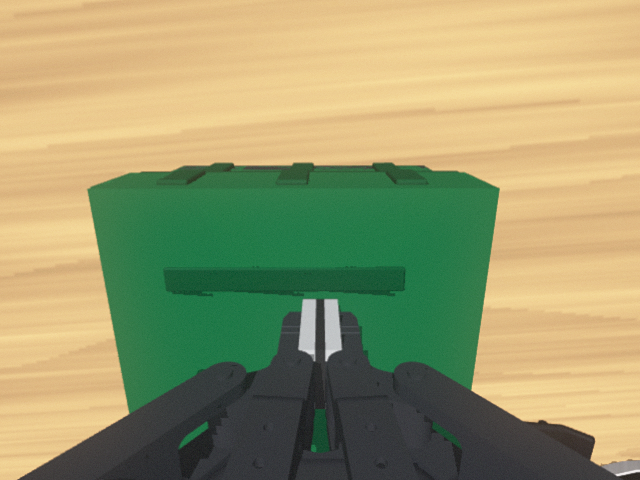

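```bash
python3 - <<'E'
from h import *
i=env.camera_info("wrist"); s,R=st()
for z in (0,-.01,-.019,-.023,-.03):
    print(z, proj(i,s["ee_pos"]+R.apply([[.011,-.0,z],[-.011,0,z],[.011,.0145,z]])).round(0).tolist())
print(s["joint_pos"].round(2))
E
```

```text
0 [[322.0, 272.0], [322.0, 316.0], [354.0, 272.0]]
-0.01 [[322.0, 282.0], [322.0, 328.0], [356.0, 282.0]]
-0.019 [[322.0, 291.0], [322.0, 339.0], [358.0, 291.0]]
-0.023 [[322.0, 296.0], [322.0, 344.0], [359.0, 296.0]]
-0.03 [[322.0, 304.0], [322.0, 355.0], [361.0, 304.0]]
[-0.26  0.64  0.02  1.74 -0.02  0.76 -1.88]
```

```bash
cat > la.py <<'E'
from fit import *
from f2 import latch
E
sed -n '/^def latch/,/return np.c_/p' f2.py >> fit.py
python3 - <<'E'
from fit import *
p=np.load("p.npy")
obs=np.array([[497,265],[563,287]])/3.1+[150,140]
for b in np.arange(1.5,2.2,.1): print(b.round(2),(proj(D,casew(p,lidc(0,latch(b,[[.055,-.031,.006],[.055,.031,.006]]))))-obs).round(1).tolist())
s,R=st()
c,s_=np.cos(p[2]),np.sin(p[2]); C=np.array([[c,-s_,0],[s_,c,0],[0,0,1]])
t=np.radians(40)
Rt=Ro.from_matrix(C@np.array([[np.cos(t),0,np.sin(t)],[0,-1,0],[np.sin(t),0,-np.cos(t)]]))
Rd=Ro.from_matrix(C@np.array([[1,0,0],[0,-1,0],[0,0,-1.]]))
tc=np.array([-.19,0,.20]); T=casew(p,tc)[0]+Rt.apply([0,0,.024])
plan(T,Rt=Rt); plan(casew(p,[-.15,0,.3])[0],Rt=Rd)
print(proj(D,casew(p,[[-.133,0,.09]])))
E
```

```text
1.5 [[-0.5, 1.5], [0.9, 2.3]]
1.6 [[-0.6, 0.0], [0.8, 0.9]]
1.7 [[-0.8, -1.2], [0.7, -0.4]]
1.8 [[-1.1, -2.3], [0.5, -1.4]]
1.9 [[-1.5, -3.2], [0.2, -2.3]]
2.0 [[-2.0, -3.9], [-0.2, -3.0]]
2.1 [[-2.6, -4.4], [-0.7, -3.5]]
2.2 [[-3.3, -4.7], [-1.3, -3.7]]
t 19.475 pos [0.6144 0.1076 0.0708] F [-7.8 -3.  28.2] w -0.0003 row [-0.2239  0.4173 -0.2777  0.1754  0.1726 -0.4811]
t 19.475 pos [0.6144 0.1076 0.0708] F [-7.8 -3.  28.2] w -0.0003 row [-2.241e-01  3.557e-01 -5.736e-01  2.000e-04 -5.000e-04 -5.037e-01]
[[320.70720707 228.43299396]]
```

```bash
python3 -m handwheel '[[0,0,-0.08,0,0,0,0],[0,0,-0.22,0,0,0,0],[-0.05,0.05,-0.36,0,0,-0.06,0],[-0.1,0.12,-0.45,0,0,-0.12,0],[-0.15,0.2,-0.52,0,0,-0.18,0],[-0.2,0.28,-0.57,0,0,-0.24,0],[-0.224,0.33,-0.57,0,0,-0.3,0],[-0.224,0.355,-0.57,0,0,-0.36,0],[-0.224,0.355,-0.57,0,0,-0.42,0],[-0.224,0.355,-0.57,0,0,-0.48,0],[-0.224,0.355,-0.57,0,0,-0.504,0],[-0.224,0.355,-0.57,0,0,-0.504,0]]'; cat > lp.py <<'E'
from fit import *
import sys
p=np.load("p.npy")
s,R=st()
c,s_=np.cos(p[2]),np.sin(p[2]); C=np.array([[c,-s_,0],[s_,c,0],[0,0,1]])
def Rtilt(deg):
    t=np.radians(deg)
    return Ro.from_matrix(C@np.array([[np.cos(t),0,np.sin(t)],[0,-1,0],[np.sin(t),0,-np.cos(t)]]))
def tipplan(x,z,deg,y=0):
    Rt=Rtilt(deg); plan(casew(p,[x,y,z])[0]+Rt.apply([0,0,.024]),Rt=Rt)
def where():
    tip=s["ee_pos"]+R.apply([0,0,-.024]); d=C.T@(tip-[p[0],p[1],0]); print("tip in case",d.round(4),"axis",(C.T@R.as_matrix())[:,2].round(3),"F case",(C.T@s["force"]).round(1),"j",s["joint_pos"].round(2))
E
python3 -c "
from lp import *
where(); tipplan(-.16,.17,40)"
```

```text
clock: 20.98
ee_pos: [0.5133, -0.0264, 0.296]
tcp_rot: [-0.0, 0.731, 0.682, 0.0]
force: [-0.0, -0.6, -1.2]
gripper_width: -0.0004
tip in case [-1.495e-01 -2.000e-04  3.200e-01] axis [ 0.  0. -1.] F case [-0.6 -0.  -1.2] j [ 0.17  0.27 -0.28  1.71  0.08  1.18 -0.2 ]
t 20.975 pos [ 0.5133 -0.0264  0.296 ] F [-0.  -0.6 -1.2] w -0.0004 row [ 1.230e-02 -4.000e-04  3.609e-01 -1.000e-04  2.222e-01  2.000e-04]
```

```bash
python3 -c "
from lp import *
w=.011;t=np.radians(40);P=np.array([np.cos(t),np.sin(t)])
T0=None
for b in (1.65,1.5,1.3,1.1,.9,.7,.5,.3,.2,.1,0,-.1):
    lt=.038 if b>.9 else .038+.007*min(1,(.9-b)/.6)
    u=np.array([-np.sin(b),-np.cos(b)]);n=np.array([-np.cos(b),np.sin(b)])
    tc=np.array([-.08,.077])+lt*u+(.006+w*abs(P@n))*n
    print(b,tc.round(4),end=' ');
    Rt=Rtilt(40); X=casew(p,[tc[0],0,tc[1]])[0]
    if T0 is None: T0=casew(p,[-.118,0,.125])[0]
    print((Rt.inv().apply(X-T0)/.4).round(3))
tipplan(-.118,.125,40)
"
```

```text
1.65 [-0.1168  0.0937] [-0.048  0.     0.062]
1.5 [-0.1188  0.0867] [-0.063  0.     0.072]
1.3 [-0.1194  0.077 ] [-0.08 -0.    0.09]
1.1 [-0.1177  0.0673] [-0.092 -0.     0.111]
0.9 [-0.1137  0.0583] [-0.099  0.     0.135]
0.7 [-0.112   0.0512] [-0.107  0.     0.151]
0.5 [-0.1092  0.0444] [-0.113 -0.     0.169]
0.3 [-0.1047  0.0375] [-0.115 -0.     0.189]
0.2 [-0.1015  0.0355] [-0.112  0.     0.198]
0.1 [-0.0981  0.0336] [-0.109  0.     0.207]
0 [-0.0944  0.032 ] [-0.104 -0.     0.216]
-0.1 [-0.0905  0.0307] [-0.099 -0.     0.225]
t 20.975 pos [ 0.5133 -0.0264  0.296 ] F [-0.  -0.6 -1.2] w -0.0004 row [ 1.173e-01 -3.000e-04  4.735e-01 -1.000e-04  2.222e-01  2.000e-04]
```

```bash
python3 -m handwheel '[[0.01,0,0.05,0,0.05,0,0],[0.01,0,0.1,0,0.1,0,0],[0.012,0,0.2,0,0.15,0,0],[0.012,0,0.3,0,0.2,0,0],[0.012,0,0.36,0,0.222,0,0],[0.012,0,0.36,0,0.222,0,0],[0.012,0,0.36,0,0.222,0,0]]'; python3 -c "
from lp import *
where(); tipplan(-.118,.125,40); crop(env.snapshot('side'),150,100,400,300,3,'pics/d15.png');cv2.imwrite('pics/w15.png',env.snapshot('wrist'))"
```

```text
clock: 21.85
ee_pos: [0.5144, -0.0209, 0.1533]
tcp_rot: [-0.233, 0.687, 0.642, 0.25]
force: [0.8, 0.4, 1.1]
gripper_width: 0.0003
tip in case [-0.1593 -0.0009  0.1717] axis [ 0.641  0.001 -0.767] F case [ 0.4 -0.7  1.1] j [ 0.69  0.61 -0.43  1.89 -0.54  0.95  0.62]
t 21.85 pos [ 0.5144 -0.0209  0.1533] F [0.8 0.4 1.1] w 0.0003 row [ 0.0044 -0.002   0.1559 -0.0002  0.0006  0.0006]
```

View pics/d15.png

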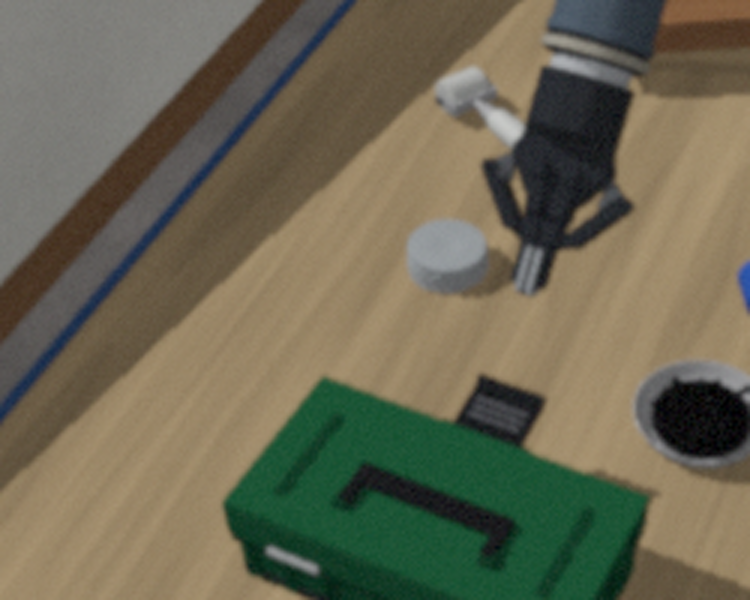

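View pics/w15.png

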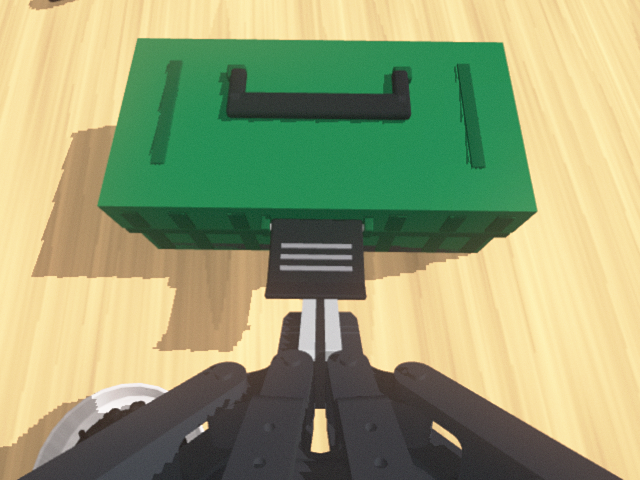

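```bash
python3 -m handwheel '[[-0.01,0,0.08,0,0,0,0],[-0.03,0,0.16,0,0,0,0],[-0.044,0,0.21,0,0,0,0],[-0.059,0,0.228,0,0,0,0],[-0.076,0,0.246,0,0,0,0],[-0.088,0,0.267,0,0,0,0],[-0.095,0,0.291,0,0,0,0],[-0.103,0,0.307,0,0,0,0],[-0.109,0,0.325,0,0,0,0],[-0.109,0,0.325,0,0,0,0]]'; python3 -c "
from lp import *
where(); crop(env.snapshot('side'),150,100,400,300,3,'pics/d16.png');cv2.imwrite('pics/w16.png',env.snapshot('wrist'))"
```

```text
clock: 23.2
ee_pos: [0.5169, 0.0286, 0.024]
tcp_rot: [-0.234, 0.687, 0.641, 0.25]
force: [-0.4, 0.2, 0.4]
gripper_width: 0.0002
tip in case [-1.098e-01  1.000e-04  4.240e-02] axis [ 0.643  0.002 -0.766] F case [0.1 0.4 0.4] j [ 0.64  0.81 -0.48  2.01 -0.61  0.62  0.73]
```

View pics/w16.png

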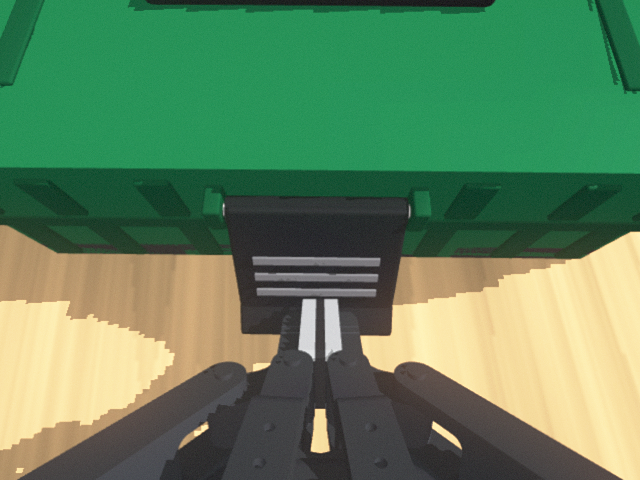

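View pics/d16.png

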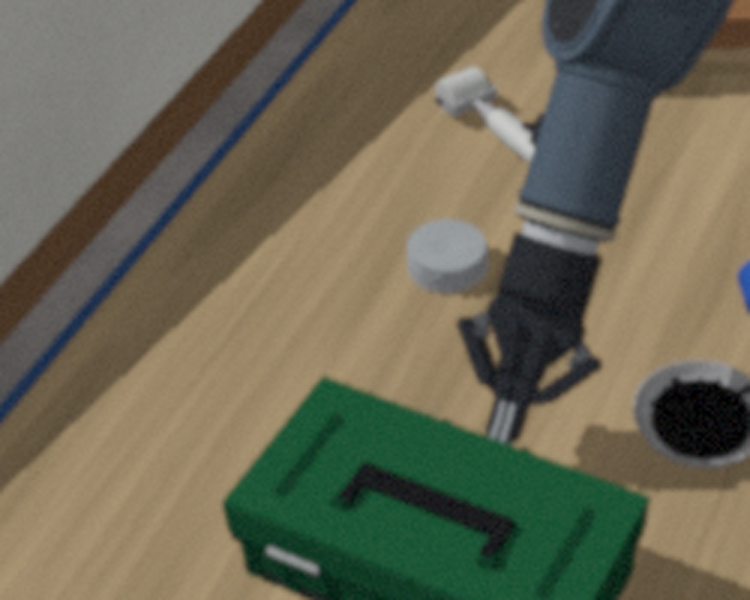

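```bash
python3 -m handwheel '[[-0.002,0,0.01,0,0,0,0],[-0.002,0,0.02,0,0,0,0],[0.001,0,0.029,0,0,0,0],[0.004,0,0.034,0,0,0,0]]'; python3 -c "
from lp import *
where()"; python3 -m handwheel '[[0.002,0,0.003,0,0,0,0],[0.004,0,0.006,0,0,0,0],[0.004,0,0.006,0,0,0,0]]'; python3 -c "
from lp import *
where()"
```

```text
clock: 23.8
ee_pos: [0.5178, 0.0384, 0.0149]
tcp_rot: [-0.233, 0.687, 0.641, 0.25]
force: [0.3, -1.1, -0.7]
gripper_width: 0.0002
tip in case [-0.0999 -0.0002  0.0333] axis [ 0.642  0.001 -0.766] F case [-1.1 -0.4 -0.7] j [ 0.62  0.83 -0.49  2.02 -0.62  0.59  0.74]
clock: 24.18
ee_pos: [0.5181, 0.0404, 0.0142]
tcp_rot: [-0.233, 0.687, 0.641, 0.25]
force: [-1.9, -3.9, 2.1]
gripper_width: 0.0001
tip in case [-0.0979 -0.0003  0.0326] axis [ 0.642  0.    -0.767] F case [-4.   1.6  2.1] j [ 0.62  0.83 -0.5   2.02 -0.62  0.58  0.74]
```

```bash
for k in 1; do python3 -m handwheel '[[0.004,0,0.003,0,0,0,0],[0.006,0,0.005,0,0,0,0],[0.006,0,0.005,0,0,0,0]]'; python3 -c "
from lp import *
where()"; done;  python3 -m handwheel '[[0.002,0,0.002,0,0,0,0],[0.004,0,0.003,0,0,0,0],[0.004,0,0.003,0,0,0,0]]'; python3 -c "
from lp import *
where()"
```

```text
clock: 24.55
ee_pos: [0.5182, 0.0448, 0.0145]
tcp_rot: [-0.234, 0.687, 0.641, 0.25]
force: [0.2, -0.6, 0.2]
gripper_width: -0.0005
tip in case [-0.0935 -0.0001  0.0329] axis [ 0.643  0.001 -0.766] F case [-0.5 -0.3  0.2] j [ 0.62  0.83 -0.5   2.02 -0.62  0.58  0.74]
clock: 24.92
ee_pos: [0.5184, 0.0463, 0.0144]
tcp_rot: [-0.233, 0.687, 0.641, 0.25]
force: [-0.0, -1.4, -0.9]
gripper_width: 0.0001
tip in case [-0.092  -0.0001  0.0328] axis [ 0.642  0.001 -0.766] F case [-1.4 -0.1 -0.9] j [ 0.62  0.83 -0.5   2.02 -0.63  0.57  0.73]
```

```bash
python3 -m handwheel '[[0.002,0,0.002,0,0,0,0],[0.004,0,0.003,0,0,0,0],[0.004,0,0.003,0,0,0,0]]'; python3 -c "
from lp import *
where(); cv2.imwrite('pics/w17.png',env.snapshot('wrist'))"
```

```text
clock: 25.3
ee_pos: [0.5186, 0.0476, 0.0143]
tcp_rot: [-0.233, 0.687, 0.641, 0.25]
force: [0.5, -3.0, -0.9]
gripper_width: 0.0001
tip in case [-0.0907 -0.0003  0.0327] axis [ 0.642  0.    -0.767] F case [-3.  -0.7 -0.9] j [ 0.61  0.83 -0.5   2.03 -0.63  0.57  0.73]
```

View pics/w17.png

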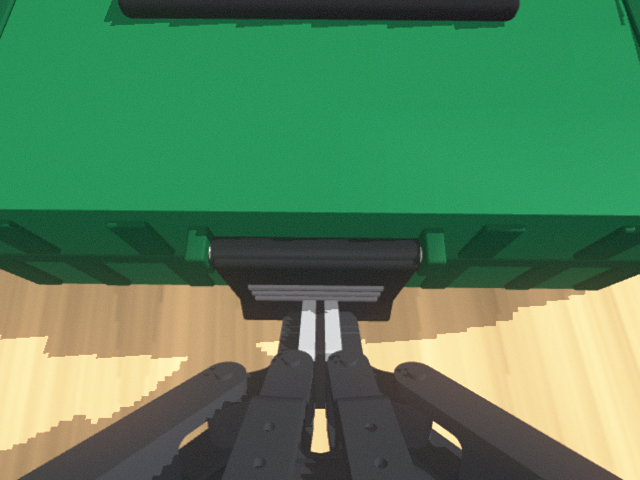

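```bash
for k in 1; do python3 -m handwheel '[[0.002,0,0.002,0,0,0,0],[0.004,0,0.003,0,0,0,0],[0.004,0,0.003,0,0,0,0]]'; done;  python3 -m handwheel '[[0.002,0,0.002,0,0,0,0],[0.004,0,0.003,0,0,0,0],[0.004,0,0.003,0,0,0,0]]'; python3 -c "
from lp import *
where()"
```

```text
clock: 25.72
ee_pos: [0.5188, 0.048, 0.0141]
tcp_rot: [-0.232, 0.688, 0.641, 0.249]
force: [-3.1, -10.2, 5.2]
gripper_width: -0.0
clock: 26.1
ee_pos: [0.519, 0.0484, 0.0139]
tcp_rot: [-0.231, 0.689, 0.64, 0.249]
force: [-5.5, -18.4, 9.1]
gripper_width: -0.0
tip in case [-0.0898 -0.0005  0.0324] axis [ 0.639 -0.002 -0.769] F case [-18.7   4.1   9.1] j [ 0.61  0.83 -0.5   2.03 -0.63  0.56  0.73]
```

```bash
python3 -m handwheel '[[-0.01,0,-0.03,0,0,0,0],[-0.02,0,-0.12,0,0,0,0],[-0.02,0,-0.24,0,0,0,0],[-0.02,0,-0.36,0,0,0,0],[-0.02,0,-0.44,0,0,0,0],[-0.02,0,-0.44,0,0,0,0]]'; python3 -c "
from lp import *
where(); im=env.snapshot('wrist'); i=env.camera_info('wrist'); im2=im.copy()
for b,col in((0,(0,0,255)),(.2,(255,255,0))):
    q=proj(i,casew(p,lidc(0,latch(b,[[0,.031,.006],[.055,.031,.006],[.055,-.031,.006],[0,-.031,.006]])))).astype(int)
    cv2.polylines(im2,[q.reshape(-1,1,2)],True,col,1)
cv2.imwrite('pics/w18.png',im);cv2.imwrite('pics/w18o.png',im2[150:350,170:470].repeat(2,0).repeat(2,1))
cv2.imwrite('pics/s18.png',env.snapshot('scene'))"
```

```text
clock: 26.85
ee_pos: [0.5116, -0.0684, 0.146]
tcp_rot: [-0.231, 0.688, 0.641, 0.25]
force: [0.2, 0.4, -1.1]
gripper_width: 0.0002
tip in case [-0.2069 -0.0014  0.1644] axis [ 0.641 -0.003 -0.768] F case [ 0.4 -0.2 -1.1] j [ 0.75  0.64 -0.4   1.84 -0.51  1.    0.66]
```

View pics/w18.png

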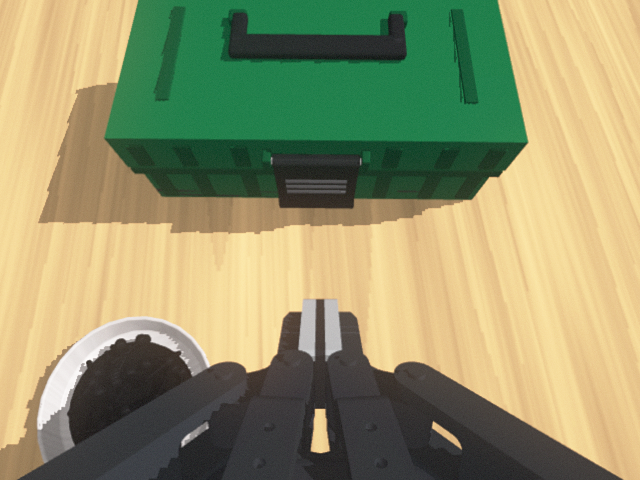

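View pics/w18o.png

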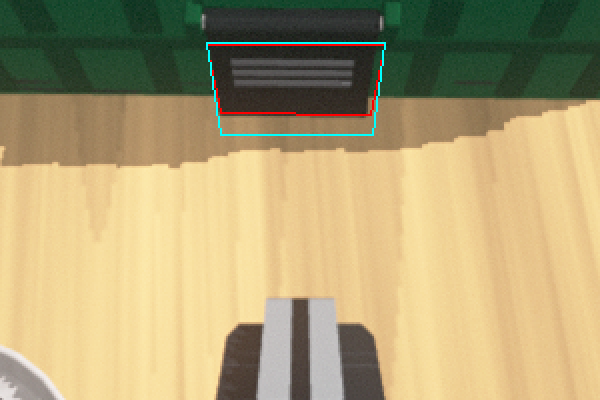

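View pics/s18.png

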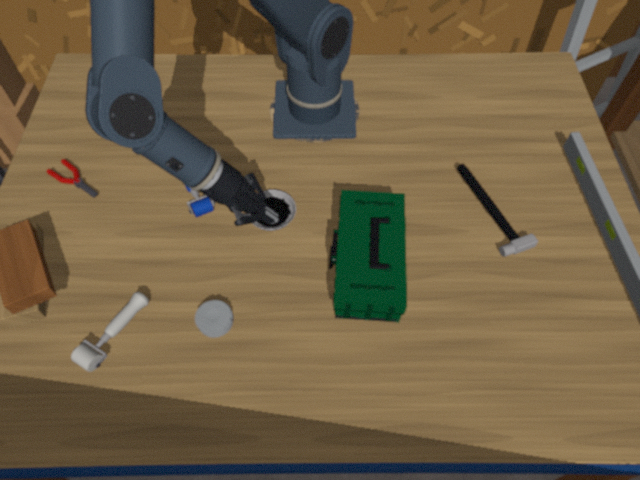

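```bash
python3 -c "
from h import *
print(env.job_done())"
```

```text
the job is handed in; nothing more can be done
None
```

The kit is packed and handed in at about 27 s of the 64 s: the roller is in the long bay, the lid is shut and the latch is pressed home. `job_done` gave no verdict.

- **Roller:** I gripped it by the handle, set it down until I felt the bay floor, and let go. Measured just after release, its middle was within about 0.5 mm (x) and 2.5 mm (y) of the bay centre, against limits of 30 and 20 mm. I could not check it again once the lid was shut.
- **Lid:** My first push passed over the lid's edge and left it standing. The shut fingertips sit about 24 mm behind the reported TCP, and the wrist picture confirmed this. I pushed again lower down and closed the lid to a hard stop at 28 N. The lid outline in the pictures then matched the shut position.
- **Latch:** I swung it down with the tool tilted 40 degrees. The bead took about 4 N at the instants I read it, then the latch moved about 8 mm further in to a stop at 18 N. In the last wrist picture its outline matches closed (0 rad) and not 0.2 rad.
- **Bystanders:** In the last scene picture the hammer, plates and dish look unmoved, and the arm is clear of everything.

One thing disagreed: while the lid was being pushed shut, the force readings between steps were often near zero, where about 4 N was expected. I relied on the stop and the pictures to judge it closed.

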